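Dress a solenoid valve: ring, coil, washer, cap

TASK

Finish the solenoid valve held in the green jig: over its bare stem put, in this order, the white base ring (flange down), the large coil with its plug end pointing the same way as the valve's hose tail, the thick steel washer and the grey push-on cap, each fully down on the one below. Set the coil down, don't drop it. The small coil, the jar, the screwdriver and the spanner are not needed: leave them where they are.

Things in the scene. Friction and masses are not known exactly. Their poses are not given: they have to be found in the camera images.
- valve: Target, fixed: green jig plate 130 x 110 x 10 mm with low jaws round a brass valve body 60 mm square; its flat seat is 42 mm above the table. A steel stem, 18 mm thick, stands on the seat, top 102 mm above the table, last 8 mm tapered to 8 mm. Brass hose tail sticks out to 85 mm from the stem axis; opposite side: grey dust plug, to 46 mm. Origin: stem axis at table height; x to the hose tail, z up.
- base_ring: White plastic flanged ring lying on its flange, goes on first, the same way up: flange 52 mm in diameter and 4 mm thick, above it a collar 36 mm in diameter (the part to grip), 12 mm high in all, bore 22 mm through. Origin: centre of its underside, z up.
- coil: Large coil, second: upright black block 44 x 44 mm, 30 mm high, 22 mm bore through its middle; about 280 g. From one side a plug block (30 mm wide, up to 26 mm high) with steel blades sticks out 28 mm: 72 mm long in all. Origin: underside, middle of the 72 mm; x towards the blades, z up. Bore axis 14 mm from the origin in -x. Grip the faces at y = +22 and -22 mm, beside the bore.
- washer: Thick steel washer lying flat, goes on third: outside diameter 38 mm, bore 22 mm, 8 mm thick. Origin: centre of its underside, z up.
- cap: Grey plastic push-on cap with a finely ribbed rim, goes on last: outside diameter 38 mm (39 mm over the ribs), 20 mm high, closed on top; a blind bore of 22 mm, 13 mm deep, opens downwards. It already stands the right way up. It slides on loosely, no pressing needed. Origin: centre of its underside, z up.
- small_coil: A bystander: a smaller black coil of the same kind for another valve, 30 x 30 mm block 24 mm high, 49 mm long over its plug, bore only 12 mm (does not fit this stem). Loose. Origin: at underside height in the middle of its 49 mm length; z up, x towards its plug.
- jar: A bystander: white plastic jar with a steel lid, 54 mm in diameter, about 50 mm high, loose. Origin: centre of its underside.
- screwdriver: A bystander: screwdriver with a black handle, 190 mm long, lying loose towards the left edge of the work area. Origin: at table height about the middle of its length; x from handle to tip.
- spanner: A bystander: steel combination spanner (one open end, one ring end), 170 mm long, lying loose towards the right edge of the work area. Origin: at table height about the middle of its length; x along it.
Mind the look-alikes: they are no part of the job. Several things have the shape of the base_ring; the one meant has the colours described above.

How it is judged:
By the outcome, as a careful person would: the job done as asked, in the order asked, and still so for the second after the job is handed in, with the robot touching nothing.
It also fails if it takes over 112 s, if anything falls off the work surface, if the arm or the gripper's body presses on something with over 40 N, if the wrist force passes 120 N, or if a joint passes its speed limit or range.

ROBOT

A 6-joint arm with a two-finger parallel gripper is mounted at the origin on the work surface. World frame = base frame: x ahead of the robot, y to its left, z up, the work surface at z = 0. Lengths are in m, angles in rad, forces in N, time in s.
With the tool pointing down it reaches from about 0.425 to 0.95 m from the base axis. Payload 3.5 kg.
Tool frame: the origin (TCP) lies at the very end of the fingers, on their centre line; the grasp point (between the pads) lies 19 mm behind it; y points along the fingers, z is the direction in which the jaws open and shut, and the axes are right-handed (so a half turn about y gives the same grasp; the last joint's range is limited). The gripper opens to 85 mm and grips with 20 to 120 N. Pads are 22 mm wide; open, the fingers measure 114 mm over their backs; the gripper's body (76 mm by 85 mm) begins 54 mm behind the grasp point. The pads swing forward as they close: fully open they stand 13 mm farther back than shut.
Start: joints at [1.063, 0.286, 1.577, -0, 1.279, -0.15], TCP at [0.236, 0.632, 0.231] pointing down, gripper open.
Joint ranges: [-2.77, 2.77], [-0.9, 2.22], [0.21, 2.48], [-1.53, 4.67], [0.24, 2.81], [-2.84, 2.84]. Speed limits (rad/s): [2.79, 2.79, 3.14, 3.14, 3.14, 3.14].

INTERFACE

Orientations are given as a unit quaternion [x, y, z, w].
In Python, from plant import ctrl, cams gives the robot as it stands.
- The arm moves only by the tool play_rows, never from a script. Its argument "steps" is a list of rows, each an object of numbers: "claw": the finger opening in cm, from 0 to 8.54; "tx", "ty", "tz": the shift along the tool's x, y, z in cm; "ax", "ay", "az": the turn, a rotation vector about the tool's x, y, z in degrees. A call has 1 to 12 rows; each row is the pose to reach, as a shift and turn from the pose commanded when the call began, along the tool's axes at that moment; what a row does not reach only later rows make up. A row lasts 1/12 s, in which the tool goes at most 41.7 mm and 7.16 degrees, less where a joint would pass 70% of its speed; a pose out of reach is approached as far as the arm can. A call with a gripper value outside its range is refused whole. The fingers move at their own pace and stop on an object; "grip_force" is the grip in N (left out, the last holds). Time passes only in rows, so rows that repeat a pose let the fingers close. It gives the time, the measured TCP pose, the force and the opening at its end, in the units of the state.
- ctrl.get_state(): the state, without advancing time (a new reading comes with each control period).
- cams.read_camera(name): name is "side" or "top" or "wrist"; returns (picture, depth): 420x560x3 uint8, blue, green, red; 420x560 float32, m along the optical axis (not along the pixel's ray), 0 where there is no reading.
- cams.camera_model(name): a dict with "intrinsics" (3x3 intrinsics, pixels), "rvec" (rotation vector, rad) and "tvec" (3), from world to camera coordinates, as OpenCV has them; the wrist camera has in their place "tool_from_camera" (4x4, takes a point from camera to tool coordinates, whose origin is the TCP and whose axes are the tool frame's). Camera axes: x right, y down, z forward; pixel columns grow to the right and rows downward; lengths in m; the calibration is good to about 2 mm. A picture is of the moment at which its call begins: read the wrist's pose just before it. camera_model takes no time and is no camera call.
- ctrl.sign_off(): hands the job in, once; it reports no verdict.
The state is a dict: "time": time; "qpos": joint angles; "dq": joint speeds; "joint_efforts": joint torques, N m; "eef_pos": TCP position; "tcp_rot": TCP orientation; "contact_force": force on the tool from outside, world axes, zero at the start; "wrist_torque": the same for the moment, N m; "opening": opening from 0.0 (shut) to 1.0 (fully open).
Only numpy, scipy, OpenCV 4.12 (cv2) and the standard library are available. Lean on these libraries where they do the work, as an engineer would, in place of code of your own. Each camera call takes 0.05 s, during which the arm holds its last target.

## Working session

There is one attempt and no reset: what is moved stays moved. The work goes in short steps, Python scripts to look and compute and a tool call to move; the robot and the scene stay as the last step left them, time stands still between calls to the robot, and variables do not carry over. Pictures are saved under pics/ and viewed, and the job is handed in when it is done.

Besides the shell and the picture viewer there is one more tool, called after "Call:" in YAML: its name, and indented under it one key for each argument. play_rows: Moves the arm, as the interface text tells. Its arguments: {"type":"object","properties":{"steps":{"type":"array","items":{"type":"object","properties":{"claw":{"type":"number"},"tx":{"type":"number"},"ty":{"type":"number"},"tz":{"type":"number"},"ax":{"type":"number"},"ay":{"type":"number"},"az":{"type":"number"}}}},"grip_force":{"type":"number"}},"required":["steps"]}

```bash
ls; mkdir -p pics
python3 - <<'E'
from plant import ctrl,cams
import cv2,numpy as np
s=ctrl.get_state()
for k in s: print(k,np.round(s[k],4))
for n in ['top','side','wrist']:
    p,d=cams.read_camera(n); cv2.imwrite(f'pics/{n}0.png',p); np.save(f'pics/{n}0.npy',d)
    print(n,cams.camera_model(n))
E
```

```text
pics
time 0.0
qpos [ 1.063   0.2872  1.5782  0.      1.2786 -0.15  ]
dq [ 0.0009  0.0026  0.0009 -0.001  -0.0002 -0.0012]
joint_efforts [ 1.00000e-03 -4.05977e+01 -2.92629e+01 -1.00000e-04  5.80000e-03
  0.00000e+00]
eef_pos [0.2361 0.6317 0.2299]
tcp_rot [ 0.6966 -0.1261  0.1256 -0.695 ]
contact_force [-0.8057 -0.4367  0.2898]
wrist_torque [ 0.0128  0.0297 -0.005 ]
opening 0.9969
top {'intrinsics': array([[462.42642663,   0.        , 280.10372145],
       [  0.        , 462.42642663, 202.97398891],
       [  0.        ,   0.        ,   1.        ]]), 'rvec': array([ 2.23667977, -1.95851843,  0.21866101]), 'tvec': array([-0.05944502,  0.49416813,  1.12072997])}
side {'intrinsics': array([[471.56742855,   0.        , 270.92299793],
       [  0.        , 471.56742855, 211.30336801],
       [  0.        ,   0.        ,   1.        ]]), 'rvec': array([ 2.27714832, -0.27111911,  0.11915494]), 'tvec': array([-0.48178379,  0.09041397,  1.38108497])}
wrist {'intrinsics': array([[357.39334264,   0.        , 278.7313673 ],
       [  0.        , 357.39334264, 210.81106014],
       [  0.        ,   0.        ,   1.        ]]), 'tool_from_camera': array([[ 2.17642365e-04,  9.48992720e-01,  3.15297906e-01,
        -7.98330045e-02],
       [-9.29462585e-04, -3.15297585e-01,  9.48992397e-01,
        -1.43180276e-01],
       [ 9.99999544e-01, -4.99598557e-04,  8.13431115e-04,
        -8.73664591e-04],
       [ 0.00000000e+00,  0.00000000e+00,  0.00000000e+00,
         1.00000000e+00]])}
```

View pics/top0.png

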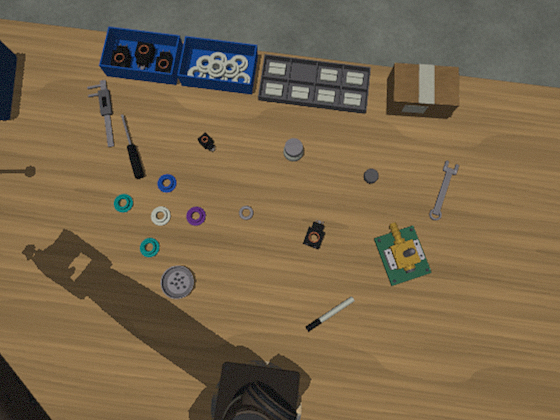

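View pics/side0.png

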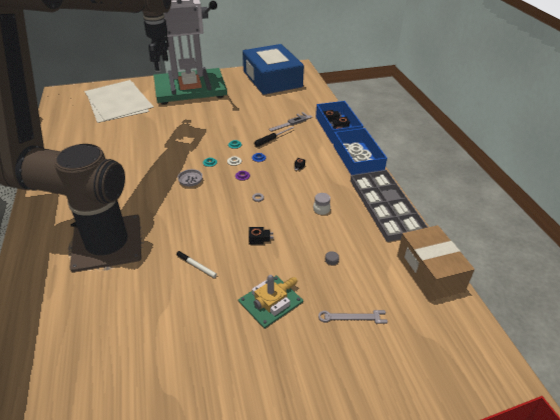

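View pics/wrist0.png

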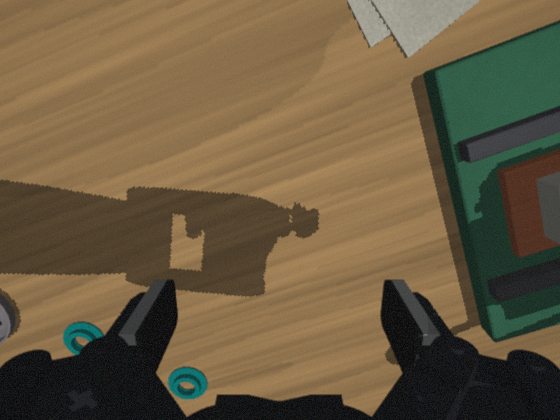

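The top view shows the white ring at (161,216), washer (246,213), large coil (314,235), cap (371,176) and valve (405,254). The hose tail is toward (393,228), and the coil plug is toward the image top, about (321,222). The side view agrees. Next I'll measure them.

```bash
cat > h.py <<'E'
import numpy as np,cv2
from scipy.spatial.transform import Rotation as R
from plant import ctrl,cams
def pose(name,s=None):
    m=cams.camera_model(name); K=m['intrinsics']
    if name=='wrist':
        T=np.eye(4);T[:3,:3]=R.from_quat(s['tcp_rot']).as_matrix();T[:3,3]=s['eef_pos']
        W=T@m['tool_from_camera']; return K,W[:3,:3],W[:3,3]
    Rc=cv2.Rodrigues(m['rvec'])[0]; return K,Rc.T,-Rc.T@m['tvec']
def cast(name,uv,z,s=None):
    K,Rw,c=pose(name,s); uv=np.atleast_2d(uv).astype(float)
    d=np.c_[uv,np.ones(len(uv))]@np.linalg.inv(K).T@Rw.T
    return c+d*((z-c[2])/d[:,2])[:,None]
def proj(name,P,s=None):
    K,Rw,c=pose(name,s); q=(np.atleast_2d(P)-c)@Rw@K.T; return q[:,:2]/q[:,2:]
def cloud(name,d,s=None):
    K,Rw,c=pose(name,s); v,u=np.mgrid[:420,:560]
    q=np.stack([u,v,np.ones_like(u)],-1)@np.linalg.inv(K).T*d[...,None]
    return q@Rw.T+c
E
python3 - <<'E'
from h import *
p=cv2.imread('pics/top0.png');d=np.load('pics/top0.npy')
P=cloud('top',d)
for n,(u,v) in dict(table=(270,330),ring=(161,208),wash=(246,207),coil=(306,243),coilp=(320,226),cap=(371,176),stem=(405,254),smallcoil=(206,142)).items():
    print(n,P[v,u].round(4))
c=p[120:300,100:440]; cv2.imwrite('pics/c0.png',p[150:290,100:300][:, :].repeat(4,0).repeat(4,1)); 
cv2.imwrite('pics/c1.png',cv2.resize(p[150:290,280:450],None,fx=4.5,fy=4,interpolation=cv2.INTER_NEAREST))
H=P[...,2]; v=np.clip(H/0.12*255,0,255).astype(np.uint8); cv2.imwrite('pics/hh.png',cv2.resize(v[150:290,280:450],None,fx=4,fy=4,interpolation=cv2.INTER_NEAREST))
# height blobs
m=((H>0.004)&(H<0.15)).astype(np.uint8)
n,l,st,ce=cv2.connectedComponentsWithStats(m)
for i in range(1,n):
    if st[i,4]>30: 
        q=P[l==i]; print(st[i],q[:,:2].min(0).round(3),q[:,:2].max(0).round(3),np.percentile(q[:,2],95).round(4),p[l==i].mean(0).round())
E
```

```text
table [ 0.1827 -0.0101 -0.0012]
ring [0.4525 0.316  0.01  ]
wash [0.4853 0.0953 0.0069]
coil [ 0.4091 -0.0724  0.0239]
coilp [ 0.4576 -0.103   0.0239]
cap [ 0.6106 -0.2226  0.0173]
stem [ 0.4094 -0.3168  0.0592]
smallcoil [0.6434 0.2258 0.0259]
[  99   26  159   68 6571] [0.806 0.127] [0.933 0.544] 0.059 [82. 58. 43.]
[   0   39   17   81 1043] [0.639 0.774] [0.837 0.808] 0.0779 [42. 28. 19.]
[ 258   54  113   59 3361] [ 0.791 -0.193] [0.939 0.112] 0.0255 [94. 98. 99.]
[ 387   62   73   56 3619] [ 0.798 -0.42 ] [ 0.919 -0.244] 0.092 [ 67.  91. 107.]
[ 92  79  22  68 462] [0.603 0.479] [0.797 0.569] 0.0152 [81. 80. 82.]
[121 114  23  65 407] [0.525 0.378] [0.698 0.472] 0.0268 [34. 35. 36.]
[197 132  19  19 191] [0.628 0.202] [0.673 0.253] 0.0258 [33. 39. 47.]
[283 138  21  23 373] [ 0.629 -0.035] [0.693 0.017] 0.0526 [105. 106. 109.]
[430 160  29  60 379] [ 0.519 -0.456] [ 0.687 -0.388] 0.0102 [107. 106. 111.]
[363 168  16  15 181] [ 0.595 -0.242] [ 0.634 -0.202] 0.0225 [76. 77. 80.]
[157 174  20  18 140] [0.502 0.291] [0.548 0.342] 0.0138 [124.  63.  32.]
[114 193  19  20 149] [0.429 0.396] [0.481 0.443] 0.0137 [104. 108.  21.]
[239 205  15  15 105] [0.455 0.074] [0.493 0.112] 0.0107 [109. 110. 117.]
[151 206  20  19 160] [0.411 0.29 ] [0.459 0.34 ] 0.0137 [145. 157. 156.]
[187 206  19  19 152] [0.422 0.199] [0.471 0.246] 0.0144 [105.  47.  87.]
[303 220  22  29 365] [ 0.402 -0.115] [ 0.476 -0.065] 0.0328 [37. 41. 49.]
[ 374  222   59   64 2212] [ 0.334 -0.403] [ 0.495 -0.247] 0.0449 [ 71. 103.  94.]
[139 238  21  19 177] [0.325 0.302] [0.373 0.355] 0.0134 [108. 113.  24.]
[161 265  34  34 524] [0.228 0.197] [0.312 0.28 ] 0.0216 [95. 93. 96.]
[305 295  50  36 340] [ 0.196 -0.21 ] [ 0.295 -0.095] 0.0166 [103. 112. 113.]
[ 214  361   87   59 2372] [-0.037 -0.098] [0.099 0.097] 0.0172 [32. 36. 41.]
```

View pics/c1.png

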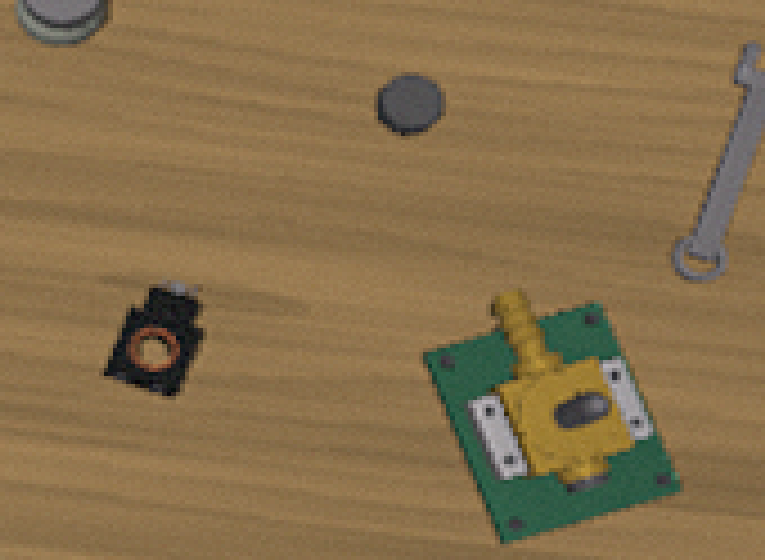

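View pics/hh.png

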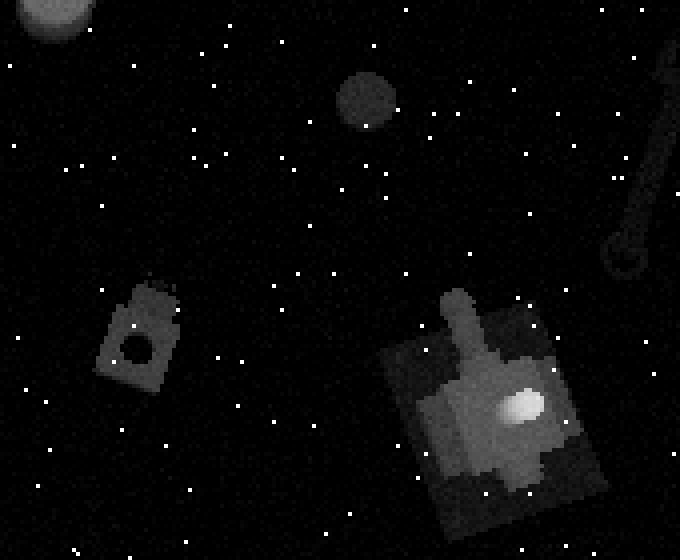

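```bash
cat >> h.py <<'E'
def plan(xy,z,ang,s=None):
    """print the shift (cm) and turn (deg) in tool axes; ang = world angle (deg) of jaw axis (mod 180)"""
    s=s or ctrl.get_state(); R0=R.from_quat(s['tcp_rot']).as_matrix()
    best=None
    for a in (ang,ang+180):
        c,n=np.cos(np.radians(a)),np.sin(np.radians(a)); zz=np.array([c,n,0]); yy=np.array([0,0,-1.]); xx=np.cross(yy,zz)
        Rt=np.c_[xx,yy,zz]; rv=np.degrees(R.from_matrix(R0.T@Rt).as_rotvec())
        if best is None or np.linalg.norm(rv)<np.linalg.norm(best): best=rv
    t=R0.T@(np.array([*xy,z])-s['eef_pos'])*100
    print('t',t.round(2),'a',best.round(2),'rows',max(np.linalg.norm(t)/4.17,np.linalg.norm(best)/7.16).round(1))
def now():
    s=ctrl.get_state(); Rm=R.from_quat(s['tcp_rot']).as_matrix()
    print('t=%.2f'%s['time'],'tcp',np.round(s['eef_pos'],4),'zaxis ang %.1f'%np.degrees(np.arctan2(Rm[1,2],Rm[0,2])),'xax',Rm[:,0].round(2),'y',Rm[:,1].round(3),'q',np.round(s['qpos'],2),'F',np.round(s['contact_force'],1),'open %.1f mm'%(s['opening']*85.4)); return s
E
python3 - <<'E'
from h import *
p=cv2.imread('pics/top0.png');hsv=cv2.cvtColor(p,cv2.COLOR_BGR2HSV)
d=np.load('pics/top0.npy');H=cloud('top',d)[...,2]
def blob(box,m):
    x,y,w,h=box; k=np.zeros(m.shape,np.uint8); k[y:y+h,x:x+w]=m[y:y+h,x:x+w]
    n,l,st,ce=cv2.connectedComponentsWithStats(k); i=1+np.argmax(st[1:,4]); return ce[i],st[i],(l==i).astype(np.uint8)
white=((hsv[...,1]<60)&(hsv[...,2]>120)).astype(np.uint8)
def rect(mm):
    c=max(cv2.findContours(mm,cv2.RETR_EXTERNAL,cv2.CHAIN_APPROX_NONE)[0],key=cv2.contourArea); return cv2.minEnclosingCircle(c),cv2.minAreaRect(c)
ce,st,mm=blob((148,203,27,27),white); r=rect(mm); print('ring',st,r[0],cast('top',r[0][0],0.006).round(4))
grey=((hsv[...,1]<60)).astype(np.uint8)
ce,st,mm=blob((235,202,24,24),((hsv[...,1]<80)).astype(np.uint8)); r=rect(mm); print('washer',st,r[0],cast('top',r[0][0],0.006).round(4))
m=((H>0.012)&(H<.15)).astype(np.uint8)
ce,st,mm=blob((355,160,32,32),m); r=rect(mm); print('cap',st,r[0],cast('top',r[0][0],0.02).round(4))
m=((H>0.018)&(H<.05)).astype(np.uint8)
ce,st,mm=blob((295,212,40,45),m); r=rect(mm); print('coil',st,r[1],cast('top',cv2.boxPoints(r[1]),0.028).round(4))
m=((H>0.085)&(H<.12)).astype(np.uint8)
ce,st,mm=blob((374,222,59,64),m); print('stem',st,ce,cast('top',ce,0.10).round(4))
# hose: brass points beyond
br=((hsv[...,0]>15)&(hsv[...,0]<32)&(hsv[...,1]>150)&(H>0.015)).astype(np.uint8)
ce,st,mm=blob((374,215,59,64),br); print('brass',st); ys,xs=np.nonzero(mm); q=cloud('top',d)[mm>0]
print(cast('top',[[393,227],[397,235],[401,242]],0.03).round(4))
now()
plan((0.435,0.315),0.13,90)
E
```

```text
ring [151 206  20  20 236] ((160.27272033691406, 215.61363220214844), 9.871828079223633) [[0.4328 0.3152 0.006 ]]
washer [239 206  14  14 119] ((245.60000610351562, 212.39999389648438), 7.2471604347229) [[0.471  0.0943 0.006 ]]
cap [364 168  15  14 162] ((371.14947509765625, 174.59278869628906), 7.324869155883789) [[ 0.6137 -0.2222  0.02  ]]
coil [304 221  21  27 329] ((315.0685119628906, 233.65069580078125), (17.205049514770508, 24.344558715820312), 20.556045532226562) [[ 0.4099 -0.0637  0.028 ]
 [ 0.4715 -0.0784  0.028 ]
 [ 0.4613 -0.1213  0.028 ]
 [ 0.4    -0.1062  0.028 ]]
stem [408 247   8   8  51] [411.45098039 250.70588235] [[ 0.4135 -0.321   0.1   ]]
brass [389 223  32  47 649]
[[ 0.4788 -0.2887  0.03  ]
 [ 0.4594 -0.3005  0.03  ]
 [ 0.4428 -0.312   0.03  ]]
t=0.15 tcp [0.2361 0.6318 0.2302] zaxis ang 69.5 xax [ 0.94 -0.35 -0.  ] y [-0.001 -0.002 -1.   ] q [ 1.06  0.29  1.58  0.    1.28 -0.15] F [ 0.  -0.3  0.6] open 85.0 mm
t [ 29.73  10.06 -22.69] a [  0.1  -20.5   -0.04] rows 9.3
```

Call:
play_rows:
  steps:
    - {"tx": 3, "ty": 1, "tz": -2.3, "ay": -2, "claw": 8.5}
    - {"tx": 29.6, "ty": 10, "tz": -22.7, "ay": -20.5}
    - {"tx": 29.6, "ty": 10, "tz": -22.7, "ay": -20.5}
    - {"tx": 29.6, "ty": 10, "tz": -22.7, "ay": -20.5}
    - {"tx": 29.6, "ty": 10, "tz": -22.7, "ay": -20.5}
    - {"tx": 29.6, "ty": 10, "tz": -22.7, "ay": -20.5}
    - {"tx": 29.6, "ty": 10, "tz": -22.7, "ay": -20.5}
    - {"tx": 29.6, "ty": 10, "tz": -22.7, "ay": -20.5}
    - {"tx": 29.6, "ty": 10, "tz": -22.7, "ay": -20.5}
    - {"tx": 29.6, "ty": 10, "tz": -22.7, "ay": -20.5}
    - {"tx": 29.6, "ty": 10, "tz": -22.7, "ay": -20.5}
    - {"tx": 29.6, "ty": 10, "tz": -22.7, "ay": -20.5}

```text
invalid input at $.steps[0]: expected keys claw, tx, ty, tz, ax, ay, az
```

```bash
cat > look.py <<'E'
import sys
from h import *
s=now(); p,d=cams.read_camera('wrist'); n=sys.argv[1]
cv2.imwrite(f'pics/{n}.png',p); np.savez(f'pics/{n}.npz',d=d,eef_pos=s['eef_pos'],tcp_rot=s['tcp_rot'])
E
python3 look.py w1
```

```text
t=0.15 tcp [0.2361 0.6318 0.2302] zaxis ang 69.5 xax [ 0.94 -0.35 -0.  ] y [-0.001 -0.002 -1.   ] q [ 1.06  0.29  1.58  0.    1.28 -0.15] F [ 0.  -0.3  0.6] open 85.0 mm
```

View pics/w1.png

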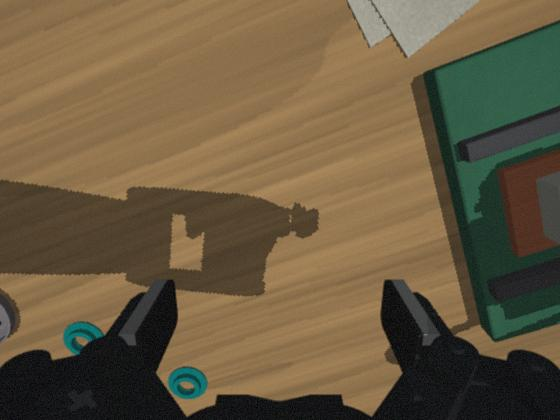

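The call was refused because every row needs all seven keys. The arm hasn't moved, and the picture matches the one from the start.

Call:
play_rows:
  steps:
    - {"claw": 6, "tx": 29.6, "ty": 10, "tz": -22.7, "ax": 0, "ay": -20.5, "az": 0}
    - {"claw": 6, "tx": 29.6, "ty": 10, "tz": -22.7, "ax": 0, "ay": -20.5, "az": 0}
    - {"claw": 6, "tx": 29.6, "ty": 10, "tz": -22.7, "ax": 0, "ay": -20.5, "az": 0}
    - {"claw": 6, "tx": 29.6, "ty": 10, "tz": -22.7, "ax": 0, "ay": -20.5, "az": 0}
    - {"claw": 6, "tx": 29.6, "ty": 10, "tz": -22.7, "ax": 0, "ay": -20.5, "az": 0}
    - {"claw": 6, "tx": 29.6, "ty": 10, "tz": -22.7, "ax": 0, "ay": -20.5, "az": 0}
    - {"claw": 6, "tx": 29.6, "ty": 10, "tz": -22.7, "ax": 0, "ay": -20.5, "az": 0}
    - {"claw": 6, "tx": 29.6, "ty": 10, "tz": -22.7, "ax": 0, "ay": -20.5, "az": 0}
    - {"claw": 6, "tx": 29.6, "ty": 10, "tz": -22.7, "ax": 0, "ay": -20.5, "az": 0}
    - {"claw": 6, "tx": 29.6, "ty": 10, "tz": -22.7, "ax": 0, "ay": -20.5, "az": 0}
    - {"claw": 6, "tx": 29.6, "ty": 10, "tz": -22.7, "ax": 0, "ay": -20.5, "az": 0}
    - {"claw": 6, "tx": 29.6, "ty": 10, "tz": -22.7, "ax": 0, "ay": -20.5, "az": 0}

```text
time: 1.2
eef_pos: [0.4342, 0.3159, 0.1313]
tcp_rot: [-0.707, 0.001, -0.0, 0.707]
contact_force: [0.2, 0.3, 0.6]
opening: 0.701
```

```bash
python3 look.py w1
```

```text
t=1.20 tcp [0.4342 0.3159 0.1313] zaxis ang 89.9 xax [ 1. -0. -0.] y [-0.001  0.    -1.   ] q [ 0.44  0.09  2.    0.    1.05 -1.13] F [0.2 0.3 0.6] open 59.9 mm
```

View pics/w1.png

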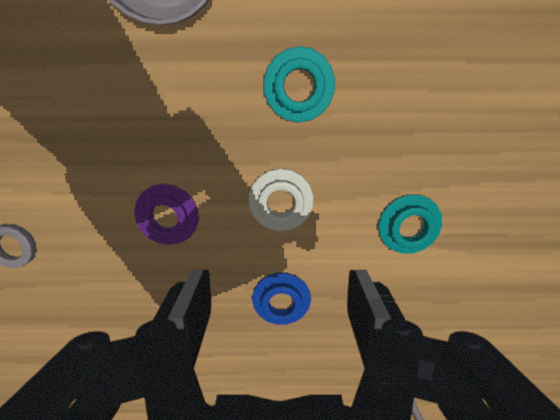

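The white ring, partly shaded, is centred near (281,200). The jaws are clear of its neighbours.

```bash
cat >> h.py <<'E'
def load(n):
    z=np.load(f'pics/{n}.npz'); return cv2.imread(f'pics/{n}.png'),z['d'],{k:z[k] for k in('eef_pos','tcp_rot')}
def circ(n,box,mask,z):
    """outer ellipse of the largest blob of mask in box, contour cast on plane z -> fitted circle"""
    p,d,s=load(n); x,y,w,h=box; k=np.zeros(mask.shape,np.uint8); k[y:y+h,x:x+w]=mask[y:y+h,x:x+w]
    k=cv2.morphologyEx(k,cv2.MORPH_CLOSE,np.ones((5,5)))
    c=max(cv2.findContours(k,cv2.RETR_EXTERNAL,cv2.CHAIN_APPROX_NONE)[0],key=cv2.contourArea); c=cv2.convexHull(c)[:,0]
    q=cast('wrist',c,z,s)[:,:2]; (a,b),r=cv2.minEnclosingCircle((q*1000).astype(np.float32))
    e=np.c_[2*q,np.ones(len(q))]; sol=np.linalg.lstsq(e,(q**2).sum(1),rcond=None)[0]; rr=np.sqrt(sol[2]+sol[0]**2+sol[1]**2)
    print('bbox',cv2.boundingRect(c),'lsq',sol[:2].round(4),'D %.1f'%(2000*rr),'mec',a.__round__(1),b.__round__(1),'D %.1f'%(2*r)); return sol[:2]
E
python3 - <<'E'
from h import *
p,d,s=load('w1'); hsv=cv2.cvtColor(p,cv2.COLOR_BGR2HSV)
m=(hsv[...,1]<70).astype(np.uint8)
P=cloud('wrist',d,s); print('h',P[203,305].round(4),P[180,262].round(4),P[140,400].round(4),[P[v,u].round(3) for u,v in[(281,186),(265,200),(281,220),(296,200)]])
c=circ('w1',(240,160,85,80),m,0.003)
plan(c,0.006,90)
E
```

```text
h [0.4374 0.3357 0.0039] [0.354  0.3146 0.2745] [ 3.887e-01  4.072e-01 -2.000e-04] [array([0.421, 0.317, 0.013]), array([0.432, 0.304, 0.012]), array([0.448, 0.317, 0.013]), array([0.433, 0.328, 0.011])]
bbox (248, 168, 66, 63) lsq [0.4353 0.3164] D 51.7 mec 435.4 316.4 D 52.0
t [ 0.14 12.57 -0.04] a [-0.04 -0.    0.01] rows 3.0
```

Call:
play_rows:
  steps:
    - {"claw": 6, "tx": 0.1, "ty": 4, "tz": 0, "ax": 0, "ay": 0, "az": 0}
    - {"claw": 6, "tx": 0.1, "ty": 8, "tz": 0, "ax": 0, "ay": 0, "az": 0}
    - {"claw": 6, "tx": 0.1, "ty": 11, "tz": 0, "ax": 0, "ay": 0, "az": 0}
    - {"claw": 6, "tx": 0.1, "ty": 12, "tz": 0, "ax": 0, "ay": 0, "az": 0}
    - {"claw": 6, "tx": 0.1, "ty": 12.5, "tz": 0, "ax": 0, "ay": 0, "az": 0}
    - {"claw": 6, "tx": 0.1, "ty": 12.5, "tz": 0, "ax": 0, "ay": 0, "az": 0}
    - {"claw": 6, "tx": 0.1, "ty": 12.5, "tz": 0, "ax": 0, "ay": 0, "az": 0}

```text
time: 1.83
eef_pos: [0.4364, 0.3174, 0.0083]
tcp_rot: [-0.707, -0.002, -0.001, 0.708]
contact_force: [0.8, -0.2, 0.3]
opening: 0.706
```

Call:
play_rows:
  steps:
    - {"claw": 6, "tx": -0.1, "ty": 0.3, "tz": -0.1, "ax": 0, "ay": 0, "az": 0}
    - {"claw": 6, "tx": -0.1, "ty": 0.3, "tz": -0.1, "ax": 0, "ay": 0, "az": 0}
    - {"claw": 3, "tx": -0.1, "ty": 0.3, "tz": -0.1, "ax": 0, "ay": 0, "az": 0}
    - {"claw": 3, "tx": -0.1, "ty": 0.3, "tz": -0.1, "ax": 0, "ay": 0, "az": 0}
    - {"claw": 3, "tx": -0.1, "ty": 0.3, "tz": -0.1, "ax": 0, "ay": 0, "az": 0}
    - {"claw": 3, "tx": -0.1, "ty": 0.3, "tz": -0.1, "ax": 0, "ay": 0, "az": 0}
    - {"claw": 3, "tx": -0.1, "ty": 0.3, "tz": -0.1, "ax": 0, "ay": 0, "az": 0}
  grip_force: 40

```text
time: 2.42
eef_pos: [0.435, 0.3153, 0.0045]
tcp_rot: [-0.707, -0.0, -0.001, 0.707]
contact_force: [-0.7, -0.3, 6.4]
opening: 0.386
```

```bash
python3 look.py w2
```

```text
t=2.42 tcp [0.435  0.3153 0.0045] zaxis ang 90.0 xax [ 1. -0.  0.] y [ 0.002  0.001 -1.   ] q [ 0.44  0.29  2.04  0.    0.81 -1.13] F [-0.7 -0.3  6.4] open 33.0 mm
```

View pics/w2.png

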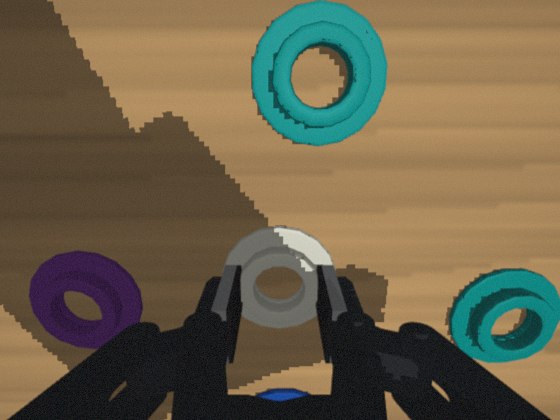

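Call:
play_rows:
  steps:
    - {"claw": 3, "tx": 0, "ty": -2, "tz": 0, "ax": 0, "ay": 0, "az": 0}
    - {"claw": 3, "tx": 0, "ty": -6, "tz": 0, "ax": 0, "ay": 0, "az": 0}
    - {"claw": 3, "tx": 0, "ty": -10, "tz": 0, "ax": 0, "ay": 0, "az": 0}
    - {"claw": 3, "tx": 7, "ty": -21, "tz": -31, "ax": 0, "ay": 31, "az": 0}
    - {"claw": 3, "tx": 7, "ty": -21, "tz": -31, "ax": 0, "ay": 31, "az": 0}
    - {"claw": 3, "tx": 7, "ty": -21, "tz": -31, "ax": 0, "ay": 31, "az": 0}
    - {"claw": 3, "tx": 7, "ty": -21, "tz": -31, "ax": 0, "ay": 31, "az": 0}
    - {"claw": 3, "tx": 7, "ty": -21, "tz": -31, "ax": 0, "ay": 31, "az": 0}
    - {"claw": 3, "tx": 7, "ty": -21, "tz": -31, "ax": 0, "ay": 31, "az": 0}
    - {"claw": 3, "tx": 7, "ty": -21, "tz": -31, "ax": 0, "ay": 31, "az": 0}
    - {"claw": 3, "tx": 7, "ty": -21, "tz": -31, "ax": 0, "ay": 31, "az": 0}
    - {"claw": 3, "tx": 7, "ty": -21, "tz": -31, "ax": 0, "ay": 31, "az": 0}

```text
time: 3.47
eef_pos: [0.5066, -0.0008, 0.2164]
tcp_rot: [0.681, -0.189, 0.193, -0.68]
contact_force: [0.9, 0.3, 0.5]
opening: 0.384
```

Run:
```python
from h import *
now(); plan((0.41,-0.325),0.215,28)
```

```text
t=3.47 tcp [ 0.5066 -0.0008  0.2164] zaxis ang 58.7 xax [ 0.85 -0.52  0.01] y [ 0.006 -0.004 -1.   ] q [-0.2  -0.08  2.   -0.    1.21 -1.22] F [0.9 0.3 0.5] open 32.8 mm
t [  8.61   0.2  -32.72] a [-0.11 30.66  0.4 ] rows 8.1
```

Call:
play_rows:
  steps:
    - {"claw": 3, "tx": 8.6, "ty": 0, "tz": -32.7, "ax": 0, "ay": 31, "az": 0}
    - {"claw": 3, "tx": 8.6, "ty": 0, "tz": -32.7, "ax": 0, "ay": 31, "az": 0}
    - {"claw": 3, "tx": 8.6, "ty": 0, "tz": -32.7, "ax": 0, "ay": 31, "az": 0}
    - {"claw": 3, "tx": 8.6, "ty": 0, "tz": -32.7, "ax": 0, "ay": 31, "az": 0}
    - {"claw": 3, "tx": 8.6, "ty": 0, "tz": -32.7, "ax": 0, "ay": 31, "az": 0}
    - {"claw": 3, "tx": 8.6, "ty": 0, "tz": -32.7, "ax": 0, "ay": 31, "az": 0}
    - {"claw": 3, "tx": 8.6, "ty": 0, "tz": -32.7, "ax": 0, "ay": 31, "az": 0}
    - {"claw": 3, "tx": 8.6, "ty": 0, "tz": -32.7, "ax": 0, "ay": 31, "az": 0}
    - {"claw": 3, "tx": 8.6, "ty": 0, "tz": -32.7, "ax": 0, "ay": 31, "az": 0}
    - {"claw": 3, "tx": 8.6, "ty": 0, "tz": -32.7, "ax": 0, "ay": 31, "az": 0}
    - {"claw": 3, "tx": 8.6, "ty": 0, "tz": -32.7, "ax": 0, "ay": 31, "az": 0}

```text
time: 4.38
eef_pos: [0.4092, -0.3187, 0.2124]
tcp_rot: [-0.605, 0.365, -0.364, 0.606]
contact_force: [-0.5, -0.6, -0.8]
opening: 0.389
```

```bash
python3 look.py w3
```

```text
t=4.38 tcp [ 0.4092 -0.3187  0.2124] zaxis ang 28.0 xax [ 0.47 -0.88 -0.  ] y [-0.001  0.002 -1.   ] q [-0.86 -0.04  1.97  0.    1.21 -1.35] F [-0.5 -0.6 -0.8] open 33.2 mm
```

View pics/w3.png

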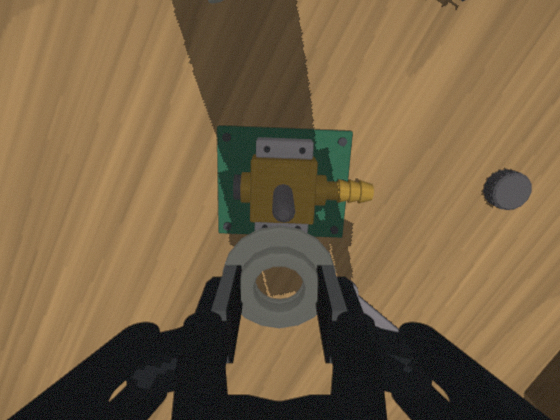

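The valve is at about (284,190) with the stem tip near (284,215). The hose tail points right, almost exactly along the tool z axis.

```bash
cat > valve.py <<'E'
import sys
from h import *
n=sys.argv[1]; p,d,s=load(n); hsv=cv2.cvtColor(p,cv2.COLOR_BGR2HSV); P=cloud('wrist',d,s); H=P[...,2]
box=np.zeros(H.shape,bool); box[110:240,200:400]=1
# stem tip
m=box&(H>0.098)&(H<0.108); v,u=np.nonzero(m); print('tip n',m.sum(), 'px',u.mean().round(1),v.mean().round(1),'depth xyz',P[m].mean(0).round(4), 'ray z.102',cast('wrist',[u.mean(),v.mean()],0.102,s).round(4))
m=box&(H>0.05)&(H<0.094); print('shaft',m.sum(),P[m].mean(0).round(4))
# brass
br=box&(hsv[...,0]>15)&(hsv[...,0]<32)&(hsv[...,1]>150)
seat=br&(abs(H-0.042)<0.003); print('seat n',seat.sum(),'z',np.median(H[seat]).round(4))
k=seat.astype(np.uint8); c=max(cv2.findContours(k,cv2.RETR_EXTERNAL,cv2.CHAIN_APPROX_NONE)[0],key=cv2.contourArea)[:,0]
q=cast('wrist',c,0.042,s)[:,:2]*1000; r=cv2.minAreaRect(q.astype(np.float32)); print('seat rect',r)
g=box&(hsv[...,0]>60)&(hsv[...,0]<95)&(hsv[...,1]>90); c=max(cv2.findContours(cv2.morphologyEx(g.astype(np.uint8),cv2.MORPH_CLOSE,np.ones((9,9))),cv2.RETR_EXTERNAL,cv2.CHAIN_APPROX_NONE)[0],key=cv2.contourArea)[:,0]
r=cv2.minAreaRect((cast('wrist',c,0.010,s)[:,:2]*1000).astype(np.float32)); print('plate',r)
for r0 in [(320,330),(340,350),(360,370)]:
    mm=br.copy(); mm[:,:r0[0]]=0; mm[:,r0[1]:]=0
    if mm.sum(): v,u=np.nonzero(mm); print('hose',u.mean().round(1),v.mean().round(1),H[mm].max().round(4),cast('wrist',[u.mean(),v.mean()],0.03,s)[0].round(4))
E
python3 valve.py w3
```

```text
tip n 219 px 283.2 212.5 depth xyz [ 0.4153 -0.3223  0.101 ] ray z.102 [[ 0.4151 -0.322   0.102 ]]
shaft 300 [ 0.4122 -0.3173  0.074 ]
seat n 2613 z 0.0418
seat rect ((415.7241516113281, -321.729248046875), (76.51078033447266, 58.84071350097656), 25.807954788208008)
plate ((415.68218994140625, -322.55450439453125), (127.69269561767578, 108.4706802368164), 25.703737258911133)
hose 323.9 189.5 0.3558 [ 0.4503 -0.3047  0.03  ]
hose 344.4 190.6 0.3558 [ 0.4679 -0.2966  0.03  ]
hose 364.3 191.5 0.3558 [ 0.4849 -0.2886  0.03  ]
```

Run:
```python
from h import *
now(); plan((0.4155,-0.322),0.125,28);plan((0.4155,-0.322),0.047,28)
```

```text
t=4.43 tcp [ 0.4096 -0.3182  0.2126] zaxis ang 28.0 xax [ 0.47 -0.88 -0.  ] y [-0.001  0.002 -1.   ] q [-0.86 -0.04  1.97  0.    1.21 -1.35] F [-1.2  0.5  0.1] open 32.7 mm
t [0.63 8.76 0.34] a [-0.01  0.04 -0.1 ] rows 2.1
t [ 0.65 16.56  0.34] a [-0.01  0.04 -0.1 ] rows 4.0
```

Call:
play_rows:
  steps:
    - {"claw": 3, "tx": 0.6, "ty": 4, "tz": 0.3, "ax": 0, "ay": 0, "az": 0}
    - {"claw": 3, "tx": 0.6, "ty": 7.5, "tz": 0.3, "ax": 0, "ay": 0, "az": 0}
    - {"claw": 3, "tx": 0.6, "ty": 8.5, "tz": 0.3, "ax": 0, "ay": 0, "az": 0}
    - {"claw": 3, "tx": 0.6, "ty": 8.5, "tz": 0.3, "ax": 0, "ay": 0, "az": 0}
    - {"claw": 3, "tx": 0.6, "ty": 8.5, "tz": 0.3, "ax": 0, "ay": 0, "az": 0}

```text
time: 4.85
eef_pos: [0.4154, -0.3224, 0.1287]
tcp_rot: [-0.606, 0.364, -0.363, 0.607]
contact_force: [0.2, -0.4, 0.6]
opening: 0.387
```

```bash
python3 look.py w4
python3 - <<'E'
from h import *
plan((0.4155,-0.322),0.047,28)
E
```

```text
t=4.85 tcp [ 0.4154 -0.3224  0.1287] zaxis ang 28.1 xax [ 0.47 -0.88 -0.  ] y [-0.     0.001 -1.   ] q [-0.85  0.07  2.03  0.    1.05 -1.34] F [ 0.2 -0.4  0.6] open 33.0 mm
t [-0.17  8.31  0.02] a [-0.04  0.08  0.14] rows 2.0
```

View pics/w4.png

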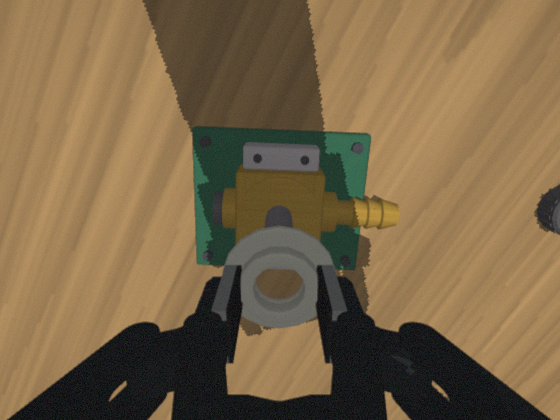

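Call:
play_rows:
  steps:
    - {"claw": 3, "tx": -0.1, "ty": 2, "tz": 0, "ax": 0, "ay": 0, "az": 0}
    - {"claw": 3, "tx": -0.1, "ty": 3.5, "tz": 0, "ax": 0, "ay": 0, "az": 0}
    - {"claw": 3, "tx": -0.1, "ty": 5, "tz": 0, "ax": 0, "ay": 0, "az": 0}
    - {"claw": 3, "tx": -0.1, "ty": 6.5, "tz": 0, "ax": 0, "ay": 0, "az": 0}
    - {"claw": 3, "tx": -0.1, "ty": 7.5, "tz": 0, "ax": 0, "ay": 0, "az": 0}
    - {"claw": 3, "tx": -0.1, "ty": 7.8, "tz": 0, "ax": 0, "ay": 0, "az": 0}
    - {"claw": 3, "tx": -0.1, "ty": 7.8, "tz": 0, "ax": 0, "ay": 0, "az": 0}

```text
time: 5.48
eef_pos: [0.4148, -0.3229, 0.051]
tcp_rot: [0.606, -0.364, 0.364, -0.606]
contact_force: [-0.2, -0.3, -0.2]
opening: 0.387
```

```bash
python3 look.py w5
```

```text
t=5.48 tcp [ 0.4148 -0.3229  0.051 ] zaxis ang 28.0 xax [ 0.47 -0.88  0.  ] y [ 0.001 -0.001 -1.   ] q [-0.85  0.19  2.06 -0.    0.89 -1.34] F [-0.2 -0.3 -0.2] open 33.1 mm
```

View pics/w5.png

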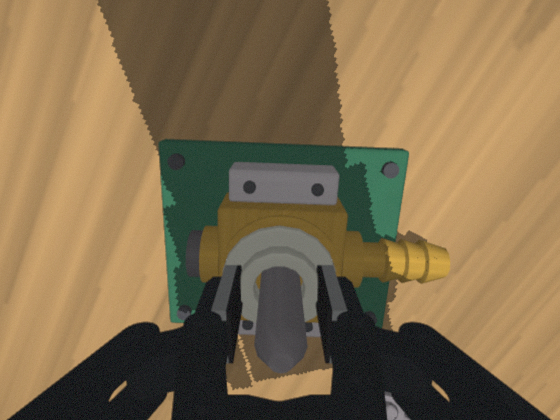

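The stem now runs through the ring. I'll lower the last 4 mm, release and go up.

Call:
play_rows:
  steps:
    - {"claw": 3, "tx": 0, "ty": 0.2, "tz": 0, "ax": 0, "ay": 0, "az": 0}
    - {"claw": 3, "tx": 0, "ty": 0.4, "tz": 0, "ax": 0, "ay": 0, "az": 0}
    - {"claw": 3, "tx": 0, "ty": 0.4, "tz": 0, "ax": 0, "ay": 0, "az": 0}
    - {"claw": 3, "tx": 0, "ty": 0.5, "tz": 0, "ax": 0, "ay": 0, "az": 0}
    - {"claw": 3, "tx": 0, "ty": 0.5, "tz": 0, "ax": 0, "ay": 0, "az": 0}

```text
time: 5.95
eef_pos: [0.4146, -0.3229, 0.0464]
tcp_rot: [0.606, -0.364, 0.364, -0.606]
contact_force: [-1.3, 1.4, 5.5]
opening: 0.388
```

Call:
play_rows:
  steps:
    - {"claw": 5.5, "tx": 0, "ty": 0, "tz": 0, "ax": 0, "ay": 0, "az": 0}
    - {"claw": 5.5, "tx": 0, "ty": 0, "tz": 0, "ax": 0, "ay": 0, "az": 0}
    - {"claw": 5.5, "tx": 0, "ty": 0, "tz": 0, "ax": 0, "ay": 0, "az": 0}
    - {"claw": 5.5, "tx": 0, "ty": 0, "tz": 0, "ax": 0, "ay": 0, "az": 0}
    - {"claw": 5.5, "tx": 0, "ty": -2, "tz": 0, "ax": 0, "ay": 0, "az": 0}
    - {"claw": 5.5, "tx": 0, "ty": -6, "tz": 0, "ax": 0, "ay": 0, "az": 0}
    - {"claw": 5.5, "tx": 0, "ty": -10, "tz": 0, "ax": 0, "ay": 0, "az": 0}
    - {"claw": 6.5, "tx": 0, "ty": -14, "tz": 0, "ax": 0, "ay": 0, "az": 0}
    - {"claw": 6.5, "tx": 0, "ty": -16, "tz": 0, "ax": 0, "ay": 0, "az": 0}
    - {"claw": 6.5, "tx": 0, "ty": -16, "tz": 0, "ax": 0, "ay": 0, "az": 0}

```text
time: 6.78
eef_pos: [0.4168, -0.3253, 0.2123]
tcp_rot: [0.607, -0.36, 0.368, -0.605]
contact_force: [-0.5, 0.1, 1.1]
opening: 0.765
```

```bash
python3 look.py w6
python3 - <<'E'
from h import *
p,d,s=load('w6');P=cloud('wrist',d,s);hsv=cv2.cvtColor(p,cv2.COLOR_BGR2HSV)
for lo,hi in((.044,.049),(.05,.058)):
    m=(P[...,2]>lo)&(P[...,2]<hi)&(hsv[...,1]<60); m[:,:200]=0;m[:,360:]=0;m[240:]=0
    print(m.sum(),np.median(P[m],0).round(4),P[m].min(0),P[m].max(0))
# coil: bore at coarse
c=np.array([[0.4099,-0.0637],[0.4715,-0.0784],[0.4613,-0.1213],[0.4,-0.1062]]); print(c.mean(0))
plan((0.43,-0.089),0.16,-103)
E
```

```text
t=6.78 tcp [ 0.4168 -0.3253  0.2123] zaxis ang 28.0 xax [ 0.47 -0.88  0.01] y [ 0.008 -0.009 -1.   ] q [-0.85 -0.03  1.96  0.    1.2  -1.34] F [-0.5  0.1  1.1] open 65.4 mm
1125 [ 0.4101 -0.3159  0.0463] [ 0.38996306 -0.34908393  0.04421131] [ 0.44061044 -0.29809039  0.04895888]
662 [ 0.4095 -0.3166  0.0541] [ 0.39705741 -0.34027164  0.05004732] [ 0.43247664 -0.30548779  0.05797526]
[ 0.435675 -0.0924  ]
t [-20.11   4.77  12.29] a [  0.09 -49.     0.42] rows 6.8
```

View pics/w6.png

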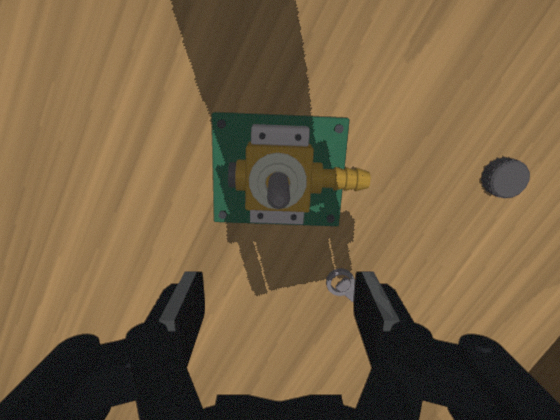

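Call:
play_rows:
  steps:
    - {"claw": 6.5, "tx": -20.1, "ty": 4.8, "tz": 12.3, "ax": 0, "ay": 130, "az": 0}
    - {"claw": 6.5, "tx": -20.1, "ty": 4.8, "tz": 12.3, "ax": 0, "ay": 130, "az": 0}
    - {"claw": 6.5, "tx": -20.1, "ty": 4.8, "tz": 12.3, "ax": 0, "ay": 130, "az": 0}
    - {"claw": 6.5, "tx": -20.1, "ty": 4.8, "tz": 12.3, "ax": 0, "ay": 130, "az": 0}
    - {"claw": 6.5, "tx": -20.1, "ty": 4.8, "tz": 12.3, "ax": 0, "ay": 130, "az": 0}
    - {"claw": 6.5, "tx": -20.1, "ty": 4.8, "tz": 12.3, "ax": 0, "ay": 130, "az": 0}
    - {"claw": 6.5, "tx": -20.1, "ty": 4.8, "tz": 12.3, "ax": 0, "ay": 130, "az": 0}
    - {"claw": 6.5, "tx": -20.1, "ty": 4.8, "tz": 12.3, "ax": 0, "ay": 130, "az": 0}
    - {"claw": 6.5, "tx": -20.1, "ty": 4.8, "tz": 12.3, "ax": 0, "ay": 130, "az": 0}
    - {"claw": 6.5, "tx": -20.1, "ty": 4.8, "tz": 12.3, "ax": 0, "ay": 130, "az": 0}
    - {"claw": 6.5, "tx": -20.1, "ty": 4.8, "tz": 12.3, "ax": 0, "ay": 130, "az": 0}
    - {"claw": 6.5, "tx": -20.1, "ty": 4.8, "tz": 12.3, "ax": 0, "ay": 130, "az": 0}

```text
time: 7.83
eef_pos: [0.4273, -0.0867, 0.1551]
tcp_rot: [-0.213, 0.676, -0.674, 0.21]
contact_force: [0.4, 0.6, 0.4]
opening: 0.763
```

Run:
```python
from h import *
now(); plan((0.428,-0.09),0.16,-103.5)
```

```text
t=7.83 tcp [ 0.4273 -0.0867  0.1551] zaxis ang -55.2 xax [-0.82 -0.57  0.  ] y [-0.004  0.002 -1.   ] q [-0.43 -0.18  2.21  0.    1.12  0.53] F [0.4 0.6 0.4] open 65.1 mm
t [ 0.13 -0.49  0.31] a [ 0.14 48.3   0.2 ] rows 6.7
```

Call:
play_rows:
  steps:
    - {"claw": 6.5, "tx": 0, "ty": -0.5, "tz": 0, "ax": 0, "ay": 48, "az": 0}
    - {"claw": 6.5, "tx": 0, "ty": -0.5, "tz": 0, "ax": 0, "ay": 48, "az": 0}
    - {"claw": 6.5, "tx": 0, "ty": -0.5, "tz": 0, "ax": 0, "ay": 48, "az": 0}
    - {"claw": 6.5, "tx": 0, "ty": -0.5, "tz": 0, "ax": 0, "ay": 48, "az": 0}
    - {"claw": 6.5, "tx": 0, "ty": -0.5, "tz": 0, "ax": 0, "ay": 48, "az": 0}
    - {"claw": 6.5, "tx": 0, "ty": -0.5, "tz": 0, "ax": 0, "ay": 48, "az": 0}
    - {"claw": 6.5, "tx": 0, "ty": -0.5, "tz": 0, "ax": 0, "ay": 48, "az": 0}
    - {"claw": 6.5, "tx": 0, "ty": -0.5, "tz": 0, "ax": 0, "ay": 48, "az": 0}
    - {"claw": 6.5, "tx": 0, "ty": -0.5, "tz": 0, "ax": 0, "ay": 48, "az": 0}

```text
time: 8.58
eef_pos: [0.4277, -0.087, 0.1607]
tcp_rot: [0.077, 0.703, -0.702, -0.079]
contact_force: [-0.1, -0.2, -0.1]
opening: 0.761
```

```bash
python3 look.py w7
```

```text
t=8.58 tcp [ 0.4277 -0.087   0.1607] zaxis ang -102.7 xax [-0.98  0.22  0.  ] y [-0.003  0.001 -1.   ] q [-0.43 -0.19  2.2   0.    1.13  1.36] F [-0.1 -0.2 -0.1] open 65.0 mm
```

View pics/w7.png

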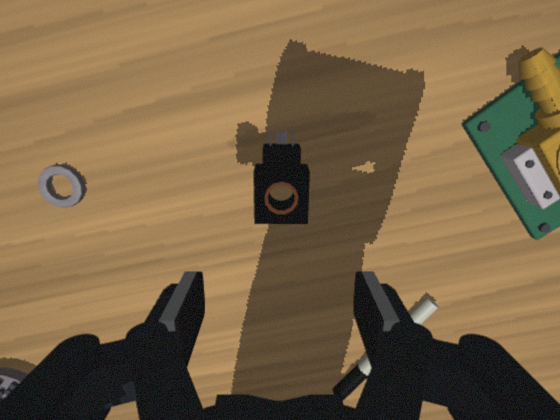

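The coil bore is near (281,199), its plug points up in the image, and the block is nearly square to the jaws.

```bash
cat > coil.py <<'E'
from h import *
import sys
p,d,s=load(sys.argv[1]);hsv=cv2.cvtColor(p,cv2.COLOR_BGR2HSV);P=cloud('wrist',d,s);H=P[...,2]
k=((H>.027)&(H<.034)).astype(np.uint8); k[:, :230]=0;k[:,340:]=0;k[240:]=0;k[:100]=0
c=max(cv2.findContours(k,cv2.RETR_EXTERNAL,cv2.CHAIN_APPROX_NONE)[0],key=cv2.contourArea)[:,0]
print('top z',np.median(H[k>0]))
r=cv2.minAreaRect((cast('wrist',c,0.03,s)[:,:2]*1000).astype(np.float32)); print(r)
o=((hsv[...,0]<18)&(hsv[...,1]>110)&(hsv[...,2]>60)).astype(np.uint8); 
o[:,:262]=0;o[:,300:]=0;o[220:]=0;o[:180]=0
circ(sys.argv[1],(262,180,38,40),o,0.03)
kk=1-k; n,l,st,ce=cv2.connectedComponentsWithStats(kk[180:220,262:302]); 
i=l[199-180,281-262]; print('hole',st[i],cast('wrist',ce[i]+[262,180],.03,s).round(4))
E
python3 coil.py w7
```

```text
top z 0.03054360236997755
((429.5361633300781, -89.66716766357422), (44.08767318725586, 44.86494445800781), 76.88937377929688)
bbox (265, 182, 33, 32) lsq [ 0.4285 -0.0897] D 26.8 mec 428.5 -89.7 D 27.1
hole [  6   5  27  25 515] [[ 0.4295 -0.0896  0.03  ]]
```

Run:
```python
from h import *
now(); plan((0.4293,-0.0897),0.007,-103.1)
```

```text
t=8.63 tcp [ 0.4279 -0.0871  0.161 ] zaxis ang -102.7 xax [-0.98  0.22  0.  ] y [-0.002  0.001 -1.   ] q [-0.43 -0.19  2.2  -0.    1.13  1.36] F [-1.   0.7  0.6] open 65.1 mm
t [-0.24 15.4   0.23] a [0.03 0.37 0.15] rows 3.7
```

Call:
play_rows:
  steps:
    - {"claw": 6.5, "tx": -0.2, "ty": 4, "tz": 0.2, "ax": 0, "ay": 0.4, "az": 0}
    - {"claw": 6.5, "tx": -0.2, "ty": 8, "tz": 0.2, "ax": 0, "ay": 0.4, "az": 0}
    - {"claw": 6.5, "tx": -0.2, "ty": 11.5, "tz": 0.2, "ax": 0, "ay": 0.4, "az": 0}
    - {"claw": 6.5, "tx": -0.2, "ty": 14, "tz": 0.2, "ax": 0, "ay": 0.4, "az": 0}
    - {"claw": 6.5, "tx": -0.2, "ty": 15.3, "tz": 0.2, "ax": 0, "ay": 0.4, "az": 0}
    - {"claw": 6.5, "tx": -0.2, "ty": 15.3, "tz": 0.2, "ax": 0, "ay": 0.4, "az": 0}
    - {"claw": 6.5, "tx": -0.2, "ty": 15.3, "tz": 0.2, "ax": 0, "ay": 0.4, "az": 0}
    - {"claw": 6.5, "tx": -0.2, "ty": 15.3, "tz": 0.2, "ax": 0, "ay": 0.4, "az": 0}

```text
time: 9.3
eef_pos: [0.431, -0.0902, 0.0102]
tcp_rot: [-0.082, -0.702, 0.703, 0.081]
contact_force: [-0.8, -0.1, 0.4]
opening: 0.766
```

```bash
python3 look.py w8;python3 - <<'E'
from h import *
plan((0.4293,-0.0897),0.007,-103.1)
E
```

```text
t=9.30 tcp [ 0.431  -0.0902  0.0102] zaxis ang -103.2 xax [-0.97  0.23 -0.  ] y [ 0.002 -0.001 -1.   ] q [-0.44  0.09  2.27 -0.    0.78  1.36] F [-0.8 -0.1  0.4] open 65.4 mm
t [ 0.22  0.37 -0.02] a [-0.04 -0.12 -0.16] rows 0.1
```

View pics/w8.png

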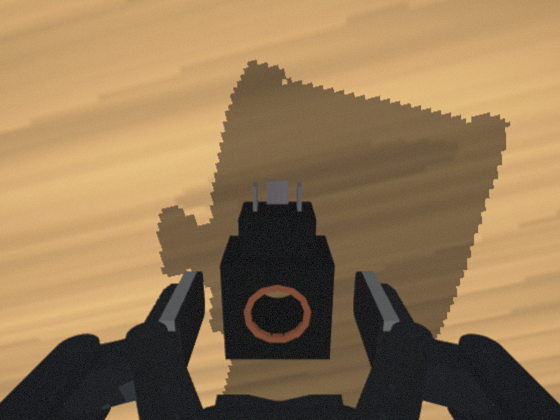

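Call:
play_rows:
  steps:
    - {"claw": 6.5, "tx": 0.1, "ty": 0.3, "tz": 0, "ax": 0, "ay": 0, "az": 0}
    - {"claw": 6.5, "tx": 0.1, "ty": 0.3, "tz": 0, "ax": 0, "ay": 0, "az": 0}
    - {"claw": 3.8, "tx": 0.1, "ty": 0.3, "tz": 0, "ax": 0, "ay": 0, "az": 0}
    - {"claw": 3.8, "tx": 0.1, "ty": 0.3, "tz": 0, "ax": 0, "ay": 0, "az": 0}
    - {"claw": 3.8, "tx": 0.1, "ty": 0.3, "tz": 0, "ax": 0, "ay": 0, "az": 0}
    - {"claw": 3.8, "tx": 0.1, "ty": 0.3, "tz": 0, "ax": 0, "ay": 0, "az": 0}
    - {"claw": 3.8, "tx": 0.1, "ty": 0.3, "tz": 0, "ax": 0, "ay": 0, "az": 0}
    - {"claw": 3.8, "tx": 0.1, "ty": 0.3, "tz": 0, "ax": 0, "ay": 0, "az": 0}
  grip_force: 70

```text
time: 10.02
eef_pos: [0.4299, -0.0898, 0.0072]
tcp_rot: [-0.082, -0.702, 0.702, 0.081]
contact_force: [-0.4, 1.3, 5.8]
opening: 0.497
```

```bash
python3 look.py w9
```

```text
t=10.02 tcp [ 0.4299 -0.0898  0.0072] zaxis ang -103.3 xax [-0.97  0.23 -0.  ] y [ 0.001 -0.    -1.   ] q [-0.44  0.1   2.27  0.    0.77  1.36] F [-0.4  1.3  5.8] open 42.4 mm
```

View pics/w9.png

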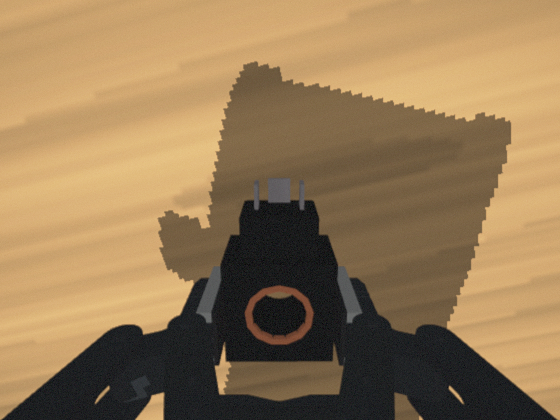

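Call:
play_rows:
  steps:
    - {"claw": 3.8, "tx": 0, "ty": -2, "tz": 0, "ax": 0, "ay": 0, "az": 0}
    - {"claw": 3.8, "tx": 0, "ty": -5, "tz": 0, "ax": 0, "ay": 0, "az": 0}
    - {"claw": 3.8, "tx": 0, "ty": -9, "tz": 0, "ax": 0, "ay": 0, "az": 0}
    - {"claw": 3.8, "tx": 0, "ty": -13, "tz": 0, "ax": 0, "ay": 0, "az": 0}
    - {"claw": 3.8, "tx": 0, "ty": -16, "tz": 2, "ax": 0, "ay": -4, "az": 0}
    - {"claw": 3.8, "tx": -1, "ty": -16, "tz": 5, "ax": 0, "ay": -9, "az": 0}
    - {"claw": 3.8, "tx": -1.5, "ty": -16, "tz": 8, "ax": 0, "ay": -14, "az": 0}
    - {"claw": 3.8, "tx": -2, "ty": -16, "tz": 11, "ax": 0, "ay": -19, "az": 0}
    - {"claw": 3.8, "tx": -2.5, "ty": -16, "tz": 14, "ax": 0, "ay": -24, "az": 0}
    - {"claw": 3.8, "tx": -3, "ty": -16, "tz": 17, "ax": 0, "ay": -29, "az": 0}
    - {"claw": 3.8, "tx": -3.5, "ty": -16, "tz": 20, "ax": 0, "ay": -34, "az": 0}
    - {"claw": 3.8, "tx": -3.9, "ty": -16, "tz": 22, "ax": 0, "ay": -39, "az": 0}

```text
time: 11.07
eef_pos: [0.4155, -0.3146, 0.165]
tcp_rot: [-0.159, 0.689, -0.689, 0.158]
contact_force: [0.8, -1.2, -2.8]
opening: 0.5
```

```bash
python3 look.py w10; python3 -c "
from h import *
plan((0.4155,-0.322),0.14,-64.3)"
```

```text
t=11.07 tcp [ 0.4155 -0.3146  0.165 ] zaxis ang -64.1 xax [-0.9  -0.44  0.  ] y [-0.002  0.001 -1.   ] q [-0.84  0.01  2.01 -0.    1.12  0.28] F [ 0.8 -1.2 -2.8] open 42.7 mm
t [0.2  2.54 0.39] a [-0.12  0.31  0.12] rows 0.6
```

View pics/w10.png

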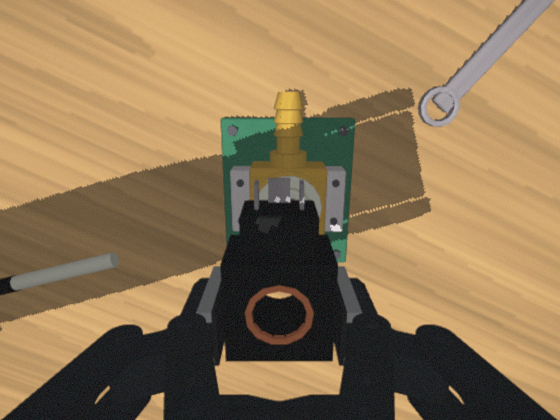

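The plug and hose tail both point up in the image, and the coil is level. Next I'll measure where the bore sits in the hand.

Run:
```python
from h import *
p,d,s=load('w10');hsv=cv2.cvtColor(p,cv2.COLOR_BGR2HSV)
o=((hsv[...,0]<18)&(hsv[...,1]>110)&(hsv[...,2]>60)).astype(np.uint8)
c=circ('w10',(240,280,80,70),o,s['eef_pos'][2]+0.023)
print('bore - tcp (mm, world)',(c-s['eef_pos'][:2])*1000)
s=now(); T=np.array([.4155,-.322])+s['eef_pos'][:2]-c
plan((0.4155,-0.322)+(s['eef_pos'][:2]-c),0.12,-64.3)
```

```text
bbox (245, 285, 69, 60) lsq [ 0.4147 -0.3168] D 27.2 mec 414.7 -316.9 D 27.7
bore - tcp (mm, world) [-0.85028934 -2.18284792]
t=11.12 tcp [ 0.4156 -0.3176  0.1654] zaxis ang -64.0 xax [-0.9  -0.44  0.  ] y [-0.001 -0.003 -1.   ] q [-0.85  0.02  2.01 -0.    1.12  0.27] F [-0.6 -3.8 -2.2] open 42.2 mm
t [0.15 4.54 0.5 ] a [-0.12  0.31  0.12] rows 1.1
```

Call:
play_rows:
  steps:
    - {"claw": 3.8, "tx": 0.15, "ty": 2, "tz": 0.3, "ax": 0, "ay": 0, "az": 0}
    - {"claw": 3.8, "tx": 0.15, "ty": 3.8, "tz": 0.3, "ax": 0, "ay": 0, "az": 0}
    - {"claw": 3.8, "tx": 0.15, "ty": 3.8, "tz": 0.3, "ax": 0, "ay": 0, "az": 0}
    - {"claw": 3.8, "tx": 0.15, "ty": 3.8, "tz": 0.3, "ax": 0, "ay": 0, "az": 0}
    - {"claw": 3.8, "tx": 0.15, "ty": 3.8, "tz": 0.3, "ax": 0, "ay": 0, "az": 0}
    - {"claw": 3.8, "tx": 0.15, "ty": 3.8, "tz": 0.3, "ax": 0, "ay": 0, "az": 0}

```text
time: 11.62
eef_pos: [0.4172, -0.3163, 0.1294]
tcp_rot: [0.157, -0.689, 0.69, -0.158]
contact_force: [0.0, 0.0, -3.1]
opening: 0.499
```

```bash
python3 look.py w11
python3 - <<'E'
from h import *
p,d,s=load('w11');hsv=cv2.cvtColor(p,cv2.COLOR_BGR2HSV)
o=((hsv[...,0]<18)&(hsv[...,1]>110)&(hsv[...,2]>60)).astype(np.uint8)
c=circ('w11',(240,280,80,70),o,s['eef_pos'][2]+0.023)
print('bore - tcp (mm, world)',(c-s['eef_pos'][:2])*1000)
s=now()
plan((0.4155,-0.322)+(s['eef_pos'][:2]-c),0.062,-64.3)
E
```

```text
t=11.62 tcp [ 0.4172 -0.3163  0.1294] zaxis ang -64.2 xax [-0.9  -0.43 -0.  ] y [ 0.001 -0.001 -1.   ] q [-0.84  0.06  2.03 -0.    1.05  0.28] F [ 0.   0.  -3.1] open 42.6 mm
bbox (245, 285, 69, 60) lsq [ 0.4163 -0.3184] D 27.2 mec 416.3 -318.4 D 27.6
bore - tcp (mm, world) [-0.91969906 -2.13820898]
t=11.67 tcp [ 0.4173 -0.3163  0.1296] zaxis ang -64.2 xax [-0.9  -0.43 -0.  ] y [ 0.002 -0.002 -1.   ] q [-0.84  0.06  2.03 -0.    1.05  0.28] F [ 0.6  0.6 -3.4] open 42.4 mm
t [0.23 6.76 0.28] a [-0.13  0.07 -0.04] rows 1.6
```

View pics/w11.png

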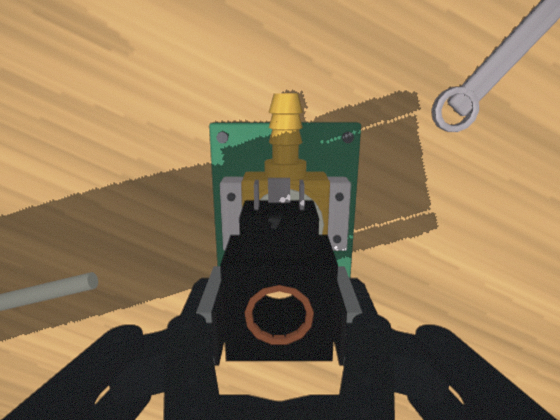

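Run:
```python
from h import *
p,d,s=load('w11')
Rm=R.from_quat(s['tcp_rot']).as_matrix(); print(Rm.round(4),np.round(s['eef_pos'],4))
for uv in [(279.5,315),(245,315),(314,315),(279.5,285),(279.5,345)]:
    q=cast('wrist',uv,s['eef_pos'][2]+0.023,s)[0]; print(uv,q.round(4),(Rm.T@(q-s['eef_pos'])*1000).round(2))
```

```text
[[-9.006e-01  1.200e-03  4.347e-01]
 [-4.347e-01 -1.400e-03 -9.006e-01]
 [-5.000e-04 -1.000e+00  1.800e-03]] [ 0.4172 -0.3163  0.1294]
(279.5, 315) [ 0.4167 -0.3185  0.1524] [  1.42 -23.     1.84]
(245, 315) [ 0.4108 -0.3063  0.1524] [  1.41 -23.02 -11.71]
(314, 315) [ 0.4226 -0.3307  0.1524] [  1.42 -22.97  15.39]
(279.5, 285) [ 0.4287 -0.3127  0.1524] [-11.93 -22.99   1.83]
(279.5, 345) [ 0.4039 -0.3247  0.1524] [ 15.62 -23.     1.85]
```

Run:
```python
from h import *
for n in('wrist','top'): print(cams.camera_model(n))
m=cams.camera_model('wrist')
```

```text
{'intrinsics': array([[357.39334264,   0.        , 278.7313673 ],
       [  0.        , 357.39334264, 210.81106014],
       [  0.        ,   0.        ,   1.        ]]), 'tool_from_camera': array([[ 2.20528899e-04,  9.48410467e-01,  3.17045008e-01,
        -8.19159805e-02],
       [ 1.71593535e-03, -3.17044907e-01,  9.48408974e-01,
        -1.43177168e-01],
       [ 9.99998503e-01,  3.34877149e-04, -1.69732861e-03,
         1.76376270e-03],
       [ 0.00000000e+00,  0.00000000e+00,  0.00000000e+00,
         1.00000000e+00]])}
{'intrinsics': array([[462.42642663,   0.        , 280.10372145],
       [  0.        , 462.42642663, 202.97398891],
       [  0.        ,   0.        ,   1.        ]]), 'rvec': array([ 2.23667977, -1.95851843,  0.21866101]), 'tvec': array([-0.05944502,  0.49416813,  1.12072997])}
```

The wrist calibration changes between queries. I'll see whether it's per call or drifts.

```bash
for i in 1 2 3; do python3 - <<'E'
from h import *
for i in range(2): print(cams.camera_model('wrist')['tool_from_camera'][:,3], cams.camera_model('wrist')['tool_from_camera'][:3,2])
E
done
```

```text
[-0.08191598 -0.14317717  0.00176376  1.        ] [ 0.31704501  0.94840897 -0.00169733]
[-0.08191598 -0.14317717  0.00176376  1.        ] [ 0.31704501  0.94840897 -0.00169733]
[-0.08191598 -0.14317717  0.00176376  1.        ] [ 0.31704501  0.94840897 -0.00169733]
[-0.08191598 -0.14317717  0.00176376  1.        ] [ 0.31704501  0.94840897 -0.00169733]
[-0.08191598 -0.14317717  0.00176376  1.        ] [ 0.31704501  0.94840897 -0.00169733]
[-0.08191598 -0.14317717  0.00176376  1.        ] [ 0.31704501  0.94840897 -0.00169733]
```

```bash
python3 valve.py w3; echo; python3 valve.py w6; echo; python3 coil.py w7; sed -i "s/tcp_rot=s\['tcp_rot'\])/tcp_rot=s['tcp_rot'],tc=cams.camera_model('wrist')['tool_from_camera']); print(cams.camera_model('wrist')['tool_from_camera'][:3,3])/" look.py; cat look.py
```

```text
tip n 226 px 283.2 212.5 depth xyz [ 0.4153 -0.3203  0.101 ] ray z.102 [[ 0.4152 -0.32    0.102 ]]
shaft 298 [ 0.4123 -0.3153  0.0739]
seat n 2653 z 0.0419
seat rect ((416.0032958984375, -319.8360595703125), (77.0222396850586, 58.90337371826172), 25.836515426635742)
plate ((415.74102783203125, -320.8621826171875), (127.7509765625, 108.60115051269531), 25.711095809936523)
hose 323.9 189.5 0.3558 [ 0.4504 -0.3029  0.03  ]
hose 344.4 190.6 0.3558 [ 0.468  -0.2948  0.03  ]
hose 364.3 191.5 0.3558 [ 0.485  -0.2868  0.03  ]

tip n 238 px 277.9 198.7 depth xyz [ 0.4154 -0.3204  0.101 ] ray z.102 [[ 0.4153 -0.3202  0.102 ]]
shaft 903 [ 0.4124 -0.3164  0.0602]
seat n 1207 z 0.0405
seat rect ((416.2319641113281, -319.91400146484375), (77.32573699951172, 58.759090423583984), 25.806264877319336)
plate ((415.74273681640625, -320.8519592285156), (127.74225616455078, 108.27470397949219), 25.7578182220459)
hose 324.1 177.0 0.3545 [ 0.4537 -0.3011  0.03  ]
hose 344.6 178.7 0.0377 [ 0.4714 -0.2935  0.03  ]
hose 364.2 179.2 0.3545 [ 0.4878 -0.2854  0.03  ]

top z 0.030461732656968166
((428.7406921386719, -90.01872253417969), (44.07395935058594, 44.84017562866211), 76.8841552734375)
bbox (265, 182, 33, 32) lsq [ 0.4278 -0.09  ] D 26.8 mec 427.7 -90.0 D 27.1
hole [  6   5  27  25 516] [[ 0.4287 -0.0899  0.03  ]]
import sys
from h import *
s=now(); p,d=cams.read_camera('wrist'); n=sys.argv[1]
cv2.imwrite(f'pics/{n}.png',p); np.savez(f'pics/{n}.npz',d=d,eef_pos=s['eef_pos'],tcp_rot=s['tcp_rot'],tc=cams.camera_model('wrist')['tool_from_camera']); print(cams.camera_model('wrist')['tool_from_camera'][:3,3])
```

Call:
play_rows:
  steps:
    - {"claw": 3.8, "tx": 0.3, "ty": 0, "tz": 0.3, "ax": 0, "ay": 0, "az": 0}
    - {"claw": 3.8, "tx": 0.3, "ty": 0.8, "tz": 0.3, "ax": 0, "ay": 0, "az": 0}
    - {"claw": 3.8, "tx": 0.3, "ty": 1.6, "tz": 0.3, "ax": 0, "ay": 0, "az": 0}
    - {"claw": 3.8, "tx": 0.3, "ty": 2.4, "tz": 0.3, "ax": 0, "ay": 0, "az": 0}
    - {"claw": 3.8, "tx": 0.3, "ty": 3.2, "tz": 0.3, "ax": 0, "ay": 0, "az": 0}
    - {"claw": 3.8, "tx": 0.3, "ty": 3.5, "tz": 0.3, "ax": 0, "ay": 0, "az": 0}
    - {"claw": 3.8, "tx": 0.3, "ty": 3.5, "tz": 0.3, "ax": 0, "ay": 0, "az": 0}

```text
time: 12.25
eef_pos: [0.4152, -0.32, 0.0922]
tcp_rot: [-0.158, 0.689, -0.689, 0.157]
contact_force: [0.8, -1.0, -4.1]
opening: 0.503
```

```bash
python3 look.py w12
```

```text
t=12.25 tcp [ 0.4152 -0.32    0.0922] zaxis ang -64.3 xax [-0.9  -0.43  0.  ] y [-0.  0. -1.] q [-0.85  0.12  2.05  0.    0.97  0.27] F [ 0.8 -1.  -4.1] open 42.9 mm
[-0.08191639 -0.14318214  0.00176202]
```

View pics/w12.png

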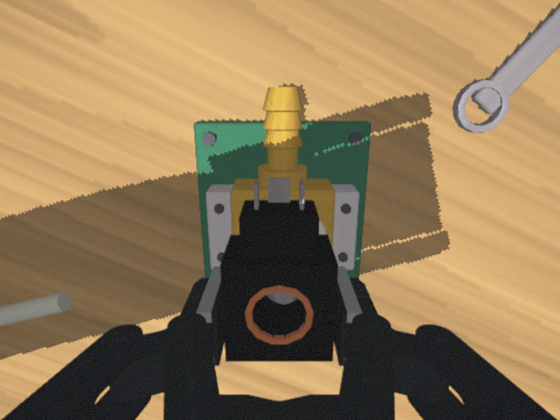

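The stem tip shows inside the bore at about (280,297), and there is no contact. I'll continue down.

Call:
play_rows:
  steps:
    - {"claw": 3.8, "tx": 0, "ty": 0.6, "tz": 0, "ax": 0, "ay": 0, "az": 0}
    - {"claw": 3.8, "tx": 0, "ty": 1.2, "tz": 0, "ax": 0, "ay": 0, "az": 0}
    - {"claw": 3.8, "tx": 0, "ty": 1.8, "tz": 0, "ax": 0, "ay": 0, "az": 0}
    - {"claw": 3.8, "tx": 0, "ty": 2.2, "tz": 0, "ax": 0, "ay": 0, "az": 0}
    - {"claw": 3.8, "tx": 0, "ty": 2.4, "tz": 0, "ax": 0, "ay": 0, "az": 0}
    - {"claw": 3.8, "tx": 0, "ty": 2.4, "tz": 0, "ax": 0, "ay": 0, "az": 0}
    - {"claw": 3.8, "tx": 0, "ty": 2.4, "tz": 0, "ax": 0, "ay": 0, "az": 0}

```text
time: 12.88
eef_pos: [0.4153, -0.3201, 0.069]
tcp_rot: [0.157, -0.689, 0.689, -0.158]
contact_force: [1.3, -1.8, -5.1]
opening: 0.501
```

```bash
python3 look.py w13
```

```text
t=12.88 tcp [ 0.4153 -0.3201  0.069 ] zaxis ang -64.3 xax [-0.9  -0.43 -0.  ] y [ 0. -0. -1.] q [-0.85  0.16  2.06  0.    0.93  0.27] F [ 1.3 -1.8 -5.1] open 42.7 mm
[-0.0819164  -0.14318126  0.0017623 ]
```

View pics/w13.png

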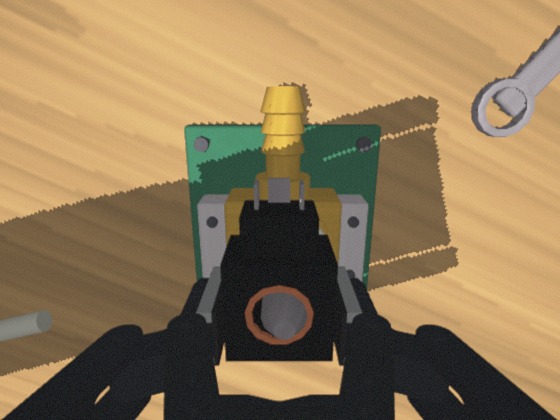

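Call:
play_rows:
  steps:
    - {"claw": 3.8, "tx": 0, "ty": 0.3, "tz": 0.1, "ax": 0, "ay": 0, "az": 0}
    - {"claw": 3.8, "tx": 0, "ty": 0.5, "tz": 0.1, "ax": 0, "ay": 0, "az": 0}
    - {"claw": 3.8, "tx": 0, "ty": 0.6, "tz": 0.1, "ax": 0, "ay": 0, "az": 0}
    - {"claw": 3.8, "tx": 0, "ty": 0.7, "tz": 0.1, "ax": 0, "ay": 0, "az": 0}
    - {"claw": 3.8, "tx": 0, "ty": 0.75, "tz": 0.1, "ax": 0, "ay": 0, "az": 0}
    - {"claw": 3.8, "tx": 0, "ty": 0.75, "tz": 0.1, "ax": 0, "ay": 0, "az": 0}
    - {"claw": 3.8, "tx": 0, "ty": 0.75, "tz": 0.1, "ax": 0, "ay": 0, "az": 0}

```text
time: 13.52
eef_pos: [0.4157, -0.3209, 0.0618]
tcp_rot: [-0.158, 0.689, -0.689, 0.158]
contact_force: [-0.4, 0.6, -2.5]
opening: 0.5
```

Call:
play_rows:
  steps:
    - {"claw": 3.8, "tx": 0, "ty": 0.05, "tz": 0, "ax": 0, "ay": 0, "az": 0}
    - {"claw": 3.8, "tx": 0, "ty": 0.1, "tz": 0, "ax": 0, "ay": 0, "az": 0}
    - {"claw": 3.8, "tx": 0, "ty": 0.1, "tz": 0, "ax": 0, "ay": 0, "az": 0}
    - {"claw": 3.8, "tx": 0, "ty": 0.1, "tz": 0, "ax": 0, "ay": 0, "az": 0}

```text
time: 13.85
eef_pos: [0.4158, -0.321, 0.0612]
tcp_rot: [0.158, -0.689, 0.689, -0.158]
contact_force: [-1.2, 0.3, 1.0]
opening: 0.501
```

Contact: the force swung by about 4 N at the expected height. I'll release and retreat.

Call:
play_rows:
  steps:
    - {"claw": 4.6, "tx": 0, "ty": 0, "tz": 0, "ax": 0, "ay": 0, "az": 0}
    - {"claw": 5, "tx": 0, "ty": 0, "tz": 0, "ax": 0, "ay": 0, "az": 0}
    - {"claw": 6, "tx": 0, "ty": 0, "tz": 0, "ax": 0, "ay": 0, "az": 0}
    - {"claw": 6, "tx": 0, "ty": 0, "tz": 0, "ax": 0, "ay": 0, "az": 0}
    - {"claw": 6, "tx": 0, "ty": 0, "tz": 0, "ax": 0, "ay": 0, "az": 0}
    - {"claw": 6, "tx": 0, "ty": -1, "tz": 0, "ax": 0, "ay": 0, "az": 0}
    - {"claw": 6, "tx": 0, "ty": -4, "tz": 0, "ax": 0, "ay": 0, "az": 0}
    - {"claw": 6, "tx": 0, "ty": -8, "tz": 0, "ax": 0, "ay": 0, "az": 0}
    - {"claw": 6, "tx": 0, "ty": -12, "tz": 0, "ax": 0, "ay": 0, "az": 0}
    - {"claw": 6, "tx": 0, "ty": -15, "tz": 0, "ax": 0, "ay": 0, "az": 0}
    - {"claw": 6, "tx": 0, "ty": -15, "tz": 0, "ax": 0, "ay": 0, "az": 0}

```text
time: 14.77
eef_pos: [0.4187, -0.3242, 0.2205]
tcp_rot: [0.155, -0.684, 0.694, -0.16]
contact_force: [0.9, -1.2, 1.0]
opening: 0.704
```

```bash
python3 look.py w14
python3 - <<'E'
from h import *
p,d,s=load('w14');P=cloud('wrist',d,s);H=P[...,2]
m=(H>.07)&(H<.09); m[:,:200]=0;m[:,360:]=0;m[260:]=0
k=m.astype(np.uint8); c=max(cv2.findContours(k,cv2.RETR_EXTERNAL,cv2.CHAIN_APPROX_NONE)[0],key=cv2.contourArea)[:,0]
print('top z',np.percentile(H[m],[5,25,50,75,95]).round(4)); 
m=(H>.081)&(H<.09);m[:,:200]=0;m[:,360:]=0;m[260:]=0;k=m.astype(np.uint8); c=max(cv2.findContours(k,cv2.RETR_EXTERNAL,cv2.CHAIN_APPROX_NONE)[0],key=cv2.contourArea)[:,0]
print(cv2.minAreaRect((cast('wrist',c,.084,s)[:,:2]*1000).astype(np.float32)))
A=P[m]; A=A[abs(A[:,2]-.084)<.004]; print('plane',np.linalg.lstsq(np.c_[A[:,:2]-A[:,:2].mean(0),np.ones(len(A))],A[:,2],rcond=None)[0].round(4))
now(); plan((0.472,0.094),0.15,-90)
E
```

```text
t=14.77 tcp [ 0.4187 -0.3242  0.2205] zaxis ang -64.2 xax [-0.9  -0.43 -0.  ] y [ 0.011 -0.012 -1.   ] q [-0.85 -0.04  1.95  0.    1.21  0.27] F [ 0.9 -1.2  1. ] open 60.1 mm
[-0.08191775 -0.1431617   0.00176827]
top z [0.0787 0.081  0.0842 0.0848 0.0856]
((415.44073486328125, -322.34442138671875), (44.335514068603516, 44.00213623046875), 25.4460506439209)
plane [-0.0267 -0.011   0.0843]
t=14.82 tcp [ 0.4176 -0.323   0.2168] zaxis ang -64.2 xax [-0.9  -0.43 -0.  ] y [ 0.007 -0.008 -1.   ] q [-0.85 -0.03  1.96 -0.    1.21  0.27] F [-0.1  0.2 -0.1] open 59.8 mm
t [-23.     6.38 -35.26] a [-0.55 25.75 -0.3 ] rows 10.2
```

View pics/w14.png

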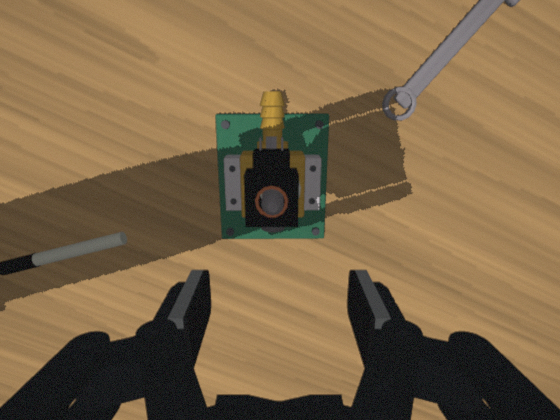

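Call:
play_rows:
  steps:
    - {"claw": 6, "tx": -23, "ty": 6, "tz": -35.2, "ax": 0, "ay": 0, "az": 0}
    - {"claw": 6, "tx": -23, "ty": 6, "tz": -35.2, "ax": 0, "ay": 0, "az": 0}
    - {"claw": 6, "tx": -23, "ty": 6, "tz": -35.2, "ax": 0, "ay": 0, "az": 0}
    - {"claw": 6, "tx": -23, "ty": 6, "tz": -35.2, "ax": 0, "ay": 0, "az": 0}
    - {"claw": 6, "tx": -23, "ty": 6, "tz": -35.2, "ax": 0, "ay": 0, "az": 0}
    - {"claw": 6, "tx": -23, "ty": 6, "tz": -35.2, "ax": 0, "ay": 0, "az": 0}
    - {"claw": 6, "tx": -23, "ty": 6, "tz": -35.2, "ax": 0, "ay": 0, "az": 0}
    - {"claw": 6, "tx": -23, "ty": 6, "tz": -35.2, "ax": 0, "ay": 0, "az": 0}
    - {"claw": 6, "tx": -23, "ty": 6, "tz": -35.2, "ax": 0, "ay": 0, "az": 0}
    - {"claw": 6, "tx": -23, "ty": 6, "tz": -35.2, "ax": 0, "ay": 0, "az": 0}
    - {"claw": 6, "tx": -23, "ty": 6, "tz": -35.2, "ax": 0, "ay": 0, "az": 0}
    - {"claw": 6, "tx": -23, "ty": 6, "tz": -35.2, "ax": 0, "ay": 0, "az": 0}

```text
time: 15.82
eef_pos: [0.4685, 0.0984, 0.1491]
tcp_rot: [-0.16, 0.689, -0.689, 0.158]
contact_force: [-0.6, -0.5, -0.6]
opening: 0.704
```

Call:
play_rows:
  steps:
    - {"claw": 6, "tx": 0, "ty": 0, "tz": 0, "ax": 0, "ay": 0, "az": 0}
    - {"claw": 6, "tx": 0, "ty": 0, "tz": 0, "ax": 0, "ay": 0, "az": 0}

```text
time: 15.98
eef_pos: [0.4697, 0.095, 0.1505]
tcp_rot: [0.158, -0.689, 0.69, -0.157]
contact_force: [-0.1, -1.3, -0.3]
opening: 0.699
```

```bash
python3 look.py w15
```

```text
t=15.98 tcp [0.4697 0.095  0.1505] zaxis ang -64.3 xax [-0.9  -0.43  0.  ] y [-0.001 -0.    -1.   ] q [-0.01 -0.07  2.12 -0.    1.09  1.11] F [-0.1 -1.3 -0.3] open 59.7 mm
[-0.08191942 -0.14318127  0.00176148]
```

View pics/w15.png

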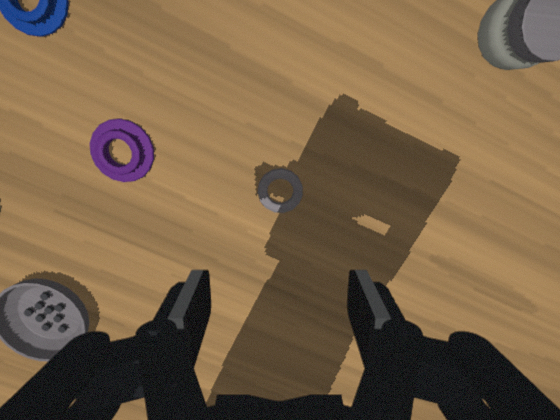

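The washer is at (280,190), between the jaws with nothing near it.

Run:
```python
from h import *
p,d,s=load('w15');P=cloud('wrist',d,s);H=P[...,2]; hsv=cv2.cvtColor(p,cv2.COLOR_BGR2HSV)
m=((H>.0045)&(H<.015)).astype(np.uint8)
circ('w15',(250,160,60,60),m,.008)
c=circ('w15',(250,160,60,60),(hsv[...,1]<75).astype(np.uint8),.006)
now(); plan(c,0.0025,-64.3)
```

```text
bbox (257, 168, 46, 45) lsq [0.4742 0.0949] D 37.4 mec 474.1 95.1 D 38.0
bbox (257, 168, 46, 45) lsq [0.4736 0.0945] D 38.2 mec 473.6 94.4 D 38.7
t=16.03 tcp [0.4699 0.0947 0.1507] zaxis ang -64.4 xax [-0.9  -0.43  0.  ] y [-0. -0. -1.] q [-0.01 -0.07  2.12 -0.    1.09  1.11] F [-0.2  0.7  0.4] open 60.1 mm
t [-0.33 14.82  0.18] a [-0.01 -0.06  0.03] rows 3.6
```

Call:
play_rows:
  steps:
    - {"claw": 6, "tx": -0.3, "ty": 4, "tz": 0.1, "ax": 0, "ay": 0, "az": 0}
    - {"claw": 6, "tx": -0.3, "ty": 8, "tz": 0.1, "ax": 0, "ay": 0, "az": 0}
    - {"claw": 6, "tx": -0.3, "ty": 11.5, "tz": 0.1, "ax": 0, "ay": 0, "az": 0}
    - {"claw": 6, "tx": -0.3, "ty": 13.5, "tz": 0.1, "ax": 0, "ay": 0, "az": 0}
    - {"claw": 6, "tx": -0.3, "ty": 14.5, "tz": 0.1, "ax": 0, "ay": 0, "az": 0}
    - {"claw": 6, "tx": -0.3, "ty": 14.6, "tz": 0.1, "ax": 0, "ay": 0, "az": 0}
    - {"claw": 6, "tx": -0.3, "ty": 14.6, "tz": 0.1, "ax": 0, "ay": 0, "az": 0}
    - {"claw": 6, "tx": -0.3, "ty": 14.6, "tz": 0.1, "ax": 0, "ay": 0, "az": 0}

```text
time: 16.7
eef_pos: [0.4749, 0.0959, 0.0066]
tcp_rot: [0.156, -0.689, 0.69, -0.158]
contact_force: [0.6, -0.0, 0.4]
opening: 0.708
```

```bash
python3 look.py w16; python3 -c "
from h import *
plan((.4736,.0945),0.0015,-64.3)"
```

```text
t=16.70 tcp [0.4749 0.0959 0.0066] zaxis ang -64.3 xax [-0.9  -0.43 -0.  ] y [ 0.004 -0.    -1.   ] q [-0.01  0.19  2.17 -0.    0.78  1.11] F [ 0.6 -0.   0.4] open 60.5 mm
[-0.08191956 -0.14317635  0.00176305]
t [0.2  0.54 0.08] a [-0.11  0.01 -0.22] rows 0.1
```

View pics/w16.png

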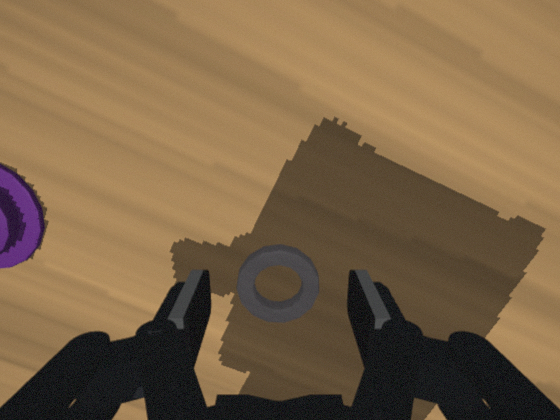

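Call:
play_rows:
  steps:
    - {"claw": 6, "tx": 0.1, "ty": 0.4, "tz": 0, "ax": 0, "ay": 0, "az": 0}
    - {"claw": 6, "tx": 0.1, "ty": 0.4, "tz": 0, "ax": 0, "ay": 0, "az": 0}
    - {"claw": 6, "tx": 0.1, "ty": 0.4, "tz": 0, "ax": 0, "ay": 0, "az": 0}

```text
time: 17.0
eef_pos: [0.4724, 0.0961, 0.0013]
tcp_rot: [0.157, -0.689, 0.689, -0.158]
contact_force: [0.5, 1.0, 0.0]
opening: 0.705
```

```bash
python3 look.py w17
python3 - <<'E'
from h import *
p,d,s=load('w17');hsv=cv2.cvtColor(p,cv2.COLOR_BGR2HSV); P=cloud('wrist',d,s);H=P[...,2]
m=((H>.0045)&(H<.012)&(hsv[...,1]<75)).astype(np.uint8)
c=circ('w17',(215,235,130,110),m,.008); plan(c,0.0015,-64.3)
E
```

```text
t=17.00 tcp [0.4724 0.0961 0.0013] zaxis ang -64.2 xax [-0.9  -0.43 -0.  ] y [ 0.001 -0.    -1.   ] q [-0.01  0.2   2.17  0.    0.77  1.11] F [0.5 1.  0. ] open 60.2 mm
[-0.08191641 -0.14318047  0.00176256]
bbox (238, 245, 85, 81) lsq [0.4747 0.0946] D 38.2 mec 474.8 94.7 D 39.5
t [-0.15 -0.03  0.23] a [-0.02  0.06 -0.04] rows 0.1
```

Call:
play_rows:
  steps:
    - {"claw": 6, "tx": -0.1, "ty": 0, "tz": 0, "ax": 0, "ay": 0, "az": 0}
    - {"claw": 3.2, "tx": -0.1, "ty": 0, "tz": 0, "ax": 0, "ay": 0, "az": 0}
    - {"claw": 3.2, "tx": -0.1, "ty": 0, "tz": 0, "ax": 0, "ay": 0, "az": 0}
    - {"claw": 3.2, "tx": -0.1, "ty": 0, "tz": 0, "ax": 0, "ay": 0, "az": 0}
    - {"claw": 3.2, "tx": -0.1, "ty": 0, "tz": 0, "ax": 0, "ay": 0, "az": 0}
    - {"claw": 3.2, "tx": -0.1, "ty": 0, "tz": 0, "ax": 0, "ay": 0, "az": 0}
    - {"claw": 3.2, "tx": -0.1, "ty": 0, "tz": 0, "ax": 0, "ay": 0, "az": 0}
  grip_force: 50

```text
time: 17.63
eef_pos: [0.4734, 0.0965, 0.0016]
tcp_rot: [-0.158, 0.689, -0.689, 0.158]
contact_force: [-1.8, -0.7, 4.4]
opening: 0.414
```

```bash
python3 look.py w18
```

```text
t=17.63 tcp [0.4734 0.0965 0.0016] zaxis ang -64.2 xax [-0.9  -0.43  0.  ] y [-0. -0. -1.] q [-0.01  0.2   2.17 -0.    0.77  1.11] F [-1.8 -0.7  4.4] open 35.3 mm
[-0.08191555 -0.14318162  0.00176242]
```

View pics/w18.png

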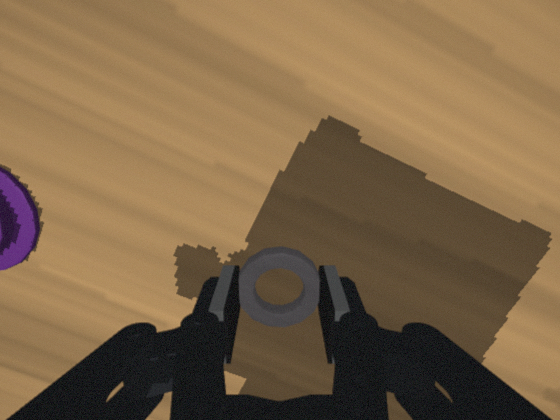

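Call:
play_rows:
  steps:
    - {"claw": 3.2, "tx": 0, "ty": -2, "tz": 0, "ax": 0, "ay": 0, "az": 0}
    - {"claw": 3.2, "tx": 0, "ty": -6, "tz": 0, "ax": 0, "ay": 0, "az": 0}
    - {"claw": 3.2, "tx": 0, "ty": -10, "tz": 0, "ax": 0, "ay": 0, "az": 0}
    - {"claw": 3.2, "tx": 23.3, "ty": -17, "tz": 34.5, "ax": 0, "ay": 0, "az": 0}
    - {"claw": 3.2, "tx": 23.3, "ty": -17, "tz": 34.5, "ax": 0, "ay": 0, "az": 0}
    - {"claw": 3.2, "tx": 23.3, "ty": -17, "tz": 34.5, "ax": 0, "ay": 0, "az": 0}
    - {"claw": 3.2, "tx": 23.3, "ty": -17, "tz": 34.5, "ax": 0, "ay": 0, "az": 0}
    - {"claw": 3.2, "tx": 23.3, "ty": -17, "tz": 34.5, "ax": 0, "ay": 0, "az": 0}
    - {"claw": 3.2, "tx": 23.3, "ty": -17, "tz": 34.5, "ax": 0, "ay": 0, "az": 0}
    - {"claw": 3.2, "tx": 23.3, "ty": -17, "tz": 34.5, "ax": 0, "ay": 0, "az": 0}
    - {"claw": 3.2, "tx": 23.3, "ty": -17, "tz": 34.5, "ax": 0, "ay": 0, "az": 0}
    - {"claw": 3.2, "tx": 23.3, "ty": -17, "tz": 34.5, "ax": 0, "ay": 0, "az": 0}

```text
time: 18.68
eef_pos: [0.4189, -0.2713, 0.1633]
tcp_rot: [-0.157, 0.689, -0.689, 0.157]
contact_force: [0.8, 0.2, -0.2]
opening: 0.408
```

```bash
python3 -c "
from h import *
now();plan((.4155,-.3205),0.15,-64.3)"
```

```text
t=18.68 tcp [ 0.4189 -0.2713  0.1633] zaxis ang -64.3 xax [-0.9  -0.43 -0.  ] y [ 0.  0. -1.] q [-0.78 -0.04  2.06  0.    1.12  0.34] F [ 0.8  0.2 -0.2] open 34.9 mm
t [2.44 1.33 4.29] a [ 0.    0.03 -0.01] rows 1.2
```

Call:
play_rows:
  steps:
    - {"claw": 3.2, "tx": 1.4, "ty": 1, "tz": 2.5, "ax": 0, "ay": 0, "az": 0}
    - {"claw": 3.2, "tx": 1.4, "ty": 1, "tz": 2.5, "ax": 0, "ay": 0, "az": 0}
    - {"claw": 3.2, "tx": 1.4, "ty": 1, "tz": 2.5, "ax": 0, "ay": 0, "az": 0}
    - {"claw": 3.2, "tx": 1.4, "ty": 1, "tz": 2.5, "ax": 0, "ay": 0, "az": 0}
    - {"claw": 3.2, "tx": 1.4, "ty": 1, "tz": 2.5, "ax": 0, "ay": 0, "az": 0}
    - {"claw": 3.2, "tx": 1.4, "ty": 1, "tz": 2.5, "ax": 0, "ay": 0, "az": 0}

```text
time: 19.18
eef_pos: [0.4182, -0.2969, 0.153]
tcp_rot: [-0.158, 0.689, -0.689, 0.158]
contact_force: [0.1, -0.7, -0.6]
opening: 0.408
```

```bash
python3 look.py w19; python3 -c "
from h import *
plan((.4155,-.3205),0.112,-64.3)"
```

```text
t=19.18 tcp [ 0.4182 -0.2969  0.153 ] zaxis ang -64.2 xax [-0.9  -0.44 -0.  ] y [-0.  0. -1.] q [-0.82  0.01  2.04  0.    1.09  0.3 ] F [ 0.1 -0.7 -0.6] open 34.8 mm
[-0.08191323 -0.14318142  0.00176311]
t [1.28 4.11 2.  ] a [-0.    0.15 -0.  ] rows 1.1
```

View pics/w19.png

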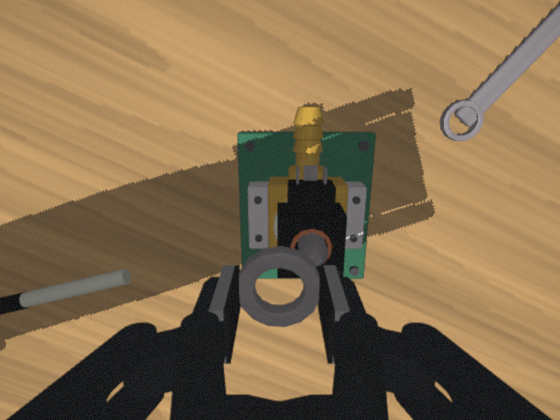

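The washer is held level at (280,287), and the stem tip is visible at about (313,242), so I can measure the difference in one frame.

Run:
```python
from h import *
p,d,s=load('w19');hsv=cv2.cvtColor(p,cv2.COLOR_BGR2HSV);P=cloud('wrist',d,s);H=P[...,2]; z=s['eef_pos'][2]
m=((H>z)&(H<z+.012)&(hsv[...,1]<75)).astype(np.uint8)
m[:, :238]=0; m[:,321:]=0
w=circ('w19',(238,235,83,110),m,z+.0065)
m=(H>.098)&(H<.107); m[:,:295]=0;m[:,335:]=0;m[270:]=0;m[:215]=0
v,u=np.nonzero(m); st=P[m].mean(0); print('stem',m.sum(),u.mean(),v.mean(),st.round(4)); 
k=m.astype(np.uint8); (cu,cv),r=cv2.minEnclosingCircle(np.c_[u,v].astype(np.float32)); print(cu,cv,r)
dxy=st[:2]-w; Rm=R.from_quat(s['tcp_rot']).as_matrix(); print('move tool cm',(Rm.T@np.r_[dxy,0]*100).round(2), 'washer-tcp tool',(Rm.T@np.r_[w-s['eef_pos'][:2],0]*1000).round(2)); now()
```

```text
bbox (238, 246, 83, 81) lsq [ 0.4196 -0.2976] D 39.8 mec 419.0 -297.8 D 42.6
stem 275 315.0872727272727 254.40727272727273 [ 0.4185 -0.3225  0.1009]
313.759033203125 254.32530212402344 11.261295318603516
move tool cm [ 1.18 -0.    2.2 ] washer-tcp tool [-0.88 -0.    1.2 ]
t=19.23 tcp [ 0.4183 -0.297   0.1531] zaxis ang -64.1 xax [-0.9  -0.44 -0.  ] y [ 0.  0. -1.] q [-0.82  0.01  2.04  0.    1.09  0.3 ] F [-0.9  0.2  0.2] open 34.9 mm
```

Call:
play_rows:
  steps:
    - {"claw": 3.2, "tx": 1.2, "ty": 0, "tz": 2.1, "ax": 0, "ay": 0, "az": 0}
    - {"claw": 3.2, "tx": 1.2, "ty": 2, "tz": 2.1, "ax": 0, "ay": 0, "az": 0}
    - {"claw": 3.2, "tx": 1.2, "ty": 3.5, "tz": 2.1, "ax": 0, "ay": 0, "az": 0}
    - {"claw": 3.2, "tx": 1.2, "ty": 3.5, "tz": 2.1, "ax": 0, "ay": 0, "az": 0}
    - {"claw": 3.2, "tx": 1.2, "ty": 3.5, "tz": 2.1, "ax": 0, "ay": 0, "az": 0}
    - {"claw": 3.2, "tx": 1.2, "ty": 3.5, "tz": 2.1, "ax": 0, "ay": 0, "az": 0}

```text
time: 19.73
eef_pos: [0.4169, -0.3221, 0.1189]
tcp_rot: [0.158, -0.689, 0.69, -0.158]
contact_force: [0.4, -0.0, -0.8]
opening: 0.407
```

```bash
python3 look.py w20; python3 -c "
from h import *
plan((.4155,-.3205),0.0865,-64.3)"
```

```text
t=19.73 tcp [ 0.4169 -0.3221  0.1189] zaxis ang -64.2 xax [-0.9  -0.44 -0.  ] y [ 0.001 -0.001 -1.   ] q [-0.85  0.08  2.03  0.    1.03  0.27] F [ 0.4 -0.  -0.8] open 34.8 mm
[-0.08191518 -0.14317764  0.00176383]
t [ 0.06  3.28 -0.24] a [-0.12  0.09 -0.03] rows 0.8
```

View pics/w20.png

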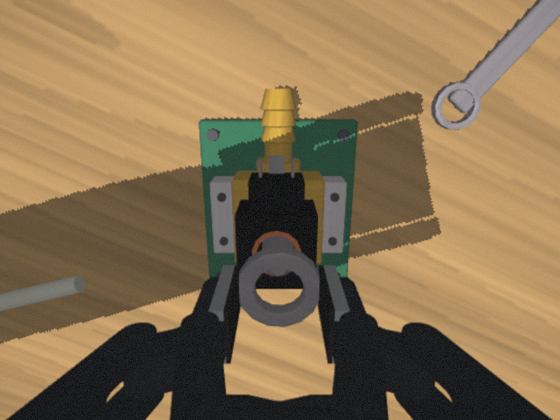

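Call:
play_rows:
  steps:
    - {"claw": 3.2, "tx": 0, "ty": 0.8, "tz": -0.1, "ax": 0, "ay": 0, "az": 0}
    - {"claw": 3.2, "tx": 0, "ty": 1.6, "tz": -0.1, "ax": 0, "ay": 0, "az": 0}
    - {"claw": 3.2, "tx": 0, "ty": 2.2, "tz": -0.1, "ax": 0, "ay": 0, "az": 0}
    - {"claw": 3.2, "tx": 0, "ty": 2.4, "tz": -0.1, "ax": 0, "ay": 0, "az": 0}
    - {"claw": 3.2, "tx": 0, "ty": 2.4, "tz": -0.1, "ax": 0, "ay": 0, "az": 0}
    - {"claw": 3.2, "tx": 0, "ty": 2.4, "tz": -0.1, "ax": 0, "ay": 0, "az": 0}

```text
time: 20.28
eef_pos: [0.4158, -0.3212, 0.0937]
tcp_rot: [-0.158, 0.69, -0.689, 0.157]
contact_force: [-0.9, 0.1, -0.7]
opening: 0.408
```

```bash
python3 look.py w21
```

```text
t=20.28 tcp [ 0.4158 -0.3212  0.0937] zaxis ang -64.3 xax [-0.9  -0.43  0.  ] y [-0.  0. -1.] q [-0.85  0.12  2.04 -0.    0.98  0.27] F [-0.9  0.1 -0.7] open 34.8 mm
[-0.08191646 -0.14318133  0.00176227]
```

View pics/w21.png

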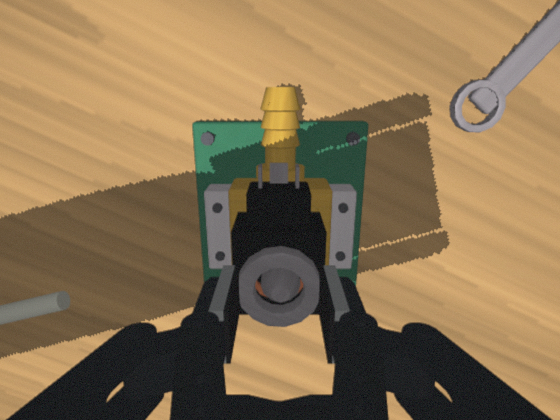

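Call:
play_rows:
  steps:
    - {"claw": 3.2, "tx": 0, "ty": 0.4, "tz": 0, "ax": 0, "ay": 0, "az": 0}
    - {"claw": 3.2, "tx": 0, "ty": 0.6, "tz": 0, "ax": 0, "ay": 0, "az": 0}
    - {"claw": 3.2, "tx": 0, "ty": 0.75, "tz": 0, "ax": 0, "ay": 0, "az": 0}
    - {"claw": 3.2, "tx": 0, "ty": 0.85, "tz": 0, "ax": 0, "ay": 0, "az": 0}
    - {"claw": 3.2, "tx": 0, "ty": 0.85, "tz": 0, "ax": 0, "ay": 0, "az": 0}
    - {"claw": 3.2, "tx": 0, "ty": 0.85, "tz": 0, "ax": 0, "ay": 0, "az": 0}

```text
time: 20.83
eef_pos: [0.4159, -0.3214, 0.0856]
tcp_rot: [0.158, -0.689, 0.689, -0.158]
contact_force: [-0.3, 0.7, 0.9]
opening: 0.406
```

Call:
play_rows:
  steps:
    - {"claw": 3.2, "tx": 0, "ty": 0.05, "tz": 0, "ax": 0, "ay": 0, "az": 0}
    - {"claw": 4.2, "tx": 0, "ty": 0.05, "tz": 0, "ax": 0, "ay": 0, "az": 0}
    - {"claw": 5, "tx": 0, "ty": 0.05, "tz": 0, "ax": 0, "ay": 0, "az": 0}
    - {"claw": 5.5, "tx": 0, "ty": 0.05, "tz": 0, "ax": 0, "ay": 0, "az": 0}
    - {"claw": 6, "tx": 0, "ty": 0.05, "tz": 0, "ax": 0, "ay": 0, "az": 0}
    - {"claw": 6, "tx": 0, "ty": -1, "tz": 0, "ax": 0, "ay": 0, "az": 0}
    - {"claw": 6, "tx": 0, "ty": -4, "tz": 0, "ax": 0, "ay": 0, "az": 0}
    - {"claw": 6, "tx": 0, "ty": -8, "tz": 0, "ax": 0, "ay": 0, "az": 0}
    - {"claw": 6, "tx": 0, "ty": -12, "tz": 0, "ax": 0, "ay": 0, "az": 0}
    - {"claw": 6, "tx": 0, "ty": -12, "tz": 0, "ax": 0, "ay": 0, "az": 0}
    - {"claw": 6, "tx": 0, "ty": -12, "tz": 0, "ax": 0, "ay": 0, "az": 0}

```text
time: 21.75
eef_pos: [0.4174, -0.323, 0.2101]
tcp_rot: [0.156, -0.687, 0.692, -0.159]
contact_force: [-0.2, 0.1, -0.4]
opening: 0.704
```

```bash
python3 look.py w22
python3 - <<'E'
from h import *
p,d,s=load('w22');P=cloud('wrist',d,s);H=P[...,2]
m=(H>.088)&(H<.0965);m[:,:200]=0;m[:,360:]=0;m[260:]=0
print(m.sum(),'washer z',np.percentile(H[m],[10,50,90]).round(4),P[m].mean(0).round(4))
m=(H>.080)&(H<.088);m[:,:200]=0;m[:,360:]=0;m[260:]=0
print('coil z',np.percentile(H[m],[10,50,90]).round(4))
now(); plan((0.6137,-0.2222),0.15,-64.3)
E
```

```text
t=21.75 tcp [ 0.4174 -0.323   0.2101] zaxis ang -64.2 xax [-0.9  -0.43 -0.  ] y [ 0.006 -0.006 -1.   ] q [-0.85 -0.03  1.96 -0.    1.2   0.27] F [-0.2  0.1 -0.4] open 60.2 mm
[-0.08191675 -0.14317536  0.00176415]
1385 washer z [0.0908 0.0923 0.0938] [ 0.4174 -0.322   0.0923]
coil z [0.0804 0.084  0.0853]
t=21.80 tcp [ 0.4164 -0.3218  0.2073] zaxis ang -64.3 xax [-0.9  -0.43 -0.  ] y [ 0.002 -0.002 -1.   ] q [-0.85 -0.02  1.97  0.    1.2   0.27] F [-0.2  0.1 -0.2] open 60.2 mm
t [-22.09   5.75  -0.42] a [-0.18  0.05 -0.05] rows 5.5
```

View pics/w22.png

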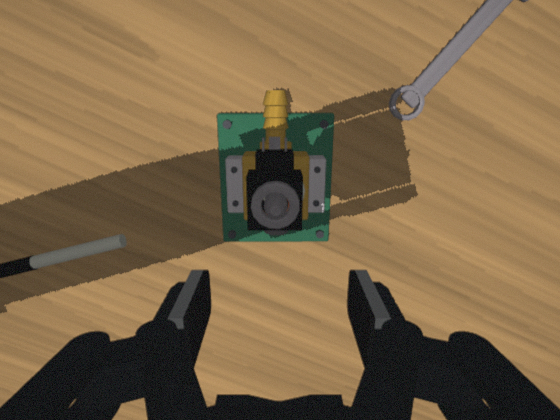

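The washer lies flat on the coil with its top at 92.3 mm and the coil's at 84. Next is the cap.

Call:
play_rows:
  steps:
    - {"claw": 6, "tx": -22, "ty": 5, "tz": -0.4, "ax": 0, "ay": 0, "az": 0}
    - {"claw": 6, "tx": -22, "ty": 5, "tz": -0.4, "ax": 0, "ay": 0, "az": 0}
    - {"claw": 6, "tx": -22, "ty": 5, "tz": -0.4, "ax": 0, "ay": 0, "az": 0}
    - {"claw": 6, "tx": -22, "ty": 5, "tz": -0.4, "ax": 0, "ay": 0, "az": 0}
    - {"claw": 6, "tx": -22, "ty": 5, "tz": -0.4, "ax": 0, "ay": 0, "az": 0}
    - {"claw": 6, "tx": -22, "ty": 5, "tz": -0.4, "ax": 0, "ay": 0, "az": 0}
    - {"claw": 6, "tx": -22, "ty": 5, "tz": -0.4, "ax": 0, "ay": 0, "az": 0}
    - {"claw": 6, "tx": -22, "ty": 5, "tz": -0.4, "ax": 0, "ay": 0, "az": 0}
    - {"claw": 6, "tx": -22, "ty": 5, "tz": -0.4, "ax": 0, "ay": 0, "az": 0}
    - {"claw": 6, "tx": -22, "ty": 5, "tz": -0.4, "ax": 0, "ay": 0, "az": 0}

```text
time: 22.63
eef_pos: [0.6111, -0.2229, 0.1553]
tcp_rot: [-0.157, 0.69, -0.689, 0.157]
contact_force: [0.1, -0.8, 0.4]
opening: 0.706
```

```bash
python3 look.py w23
python3 - <<'E'
from h import *
p,d,s=load('w23');P=cloud('wrist',d,s);H=P[...,2]
m=((H>.015)&(H<.025)).astype(np.uint8)
c=circ('w23',(230,120,110,130),m,.02); now(); plan(c,.005,-64.3)
E
```

```text
t=22.63 tcp [ 0.6111 -0.2229  0.1553] zaxis ang -64.3 xax [-0.9  -0.43  0.  ] y [-0.001  0.    -1.   ] q [-0.51  0.3   1.7  -0.    1.14  0.62] F [ 0.1 -0.8  0.4] open 60.3 mm
[-0.08191903 -0.14318162  0.00176147]
bbox (256, 167, 48, 47) lsq [ 0.6174 -0.2217] D 38.4 mec 617.4 -221.6 D 38.8
t=22.68 tcp [ 0.6113 -0.2231  0.1557] zaxis ang -64.3 xax [-0.9  -0.43  0.  ] y [-0. -0. -1.] q [-0.51  0.3   1.7  -0.    1.14  0.62] F [-1.   0.4 -0.2] open 59.9 mm
t [-0.61 15.07  0.14] a [ 0.   -0.05  0.02] rows 3.6
```

View pics/w23.png

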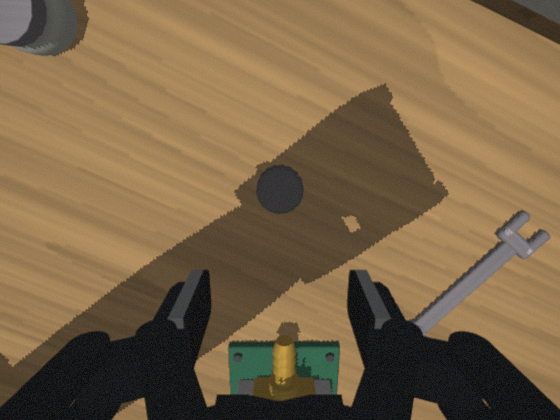

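The cap is at (280,190). I'll go down with no correction in tz, given the camera's known bias along that axis.

Call:
play_rows:
  steps:
    - {"claw": 6, "tx": -0.5, "ty": 4, "tz": 0, "ax": 0, "ay": 0, "az": 0}
    - {"claw": 6, "tx": -0.6, "ty": 8, "tz": 0, "ax": 0, "ay": 0, "az": 0}
    - {"claw": 6, "tx": -0.6, "ty": 11, "tz": 0, "ax": 0, "ay": 0, "az": 0}
    - {"claw": 6, "tx": -0.6, "ty": 13, "tz": 0, "ax": 0, "ay": 0, "az": 0}
    - {"claw": 6, "tx": -0.6, "ty": 14.6, "tz": 0, "ax": 0, "ay": 0, "az": 0}
    - {"claw": 6, "tx": -0.6, "ty": 14.7, "tz": 0, "ax": 0, "ay": 0, "az": 0}
    - {"claw": 6, "tx": -0.6, "ty": 14.7, "tz": 0, "ax": 0, "ay": 0, "az": 0}
    - {"claw": 6, "tx": -0.6, "ty": 14.7, "tz": 0, "ax": 0, "ay": 0, "az": 0}

```text
time: 23.35
eef_pos: [0.6183, -0.2206, 0.0102]
tcp_rot: [0.157, -0.689, 0.69, -0.158]
contact_force: [0.7, -0.7, 0.1]
opening: 0.703
```

```bash
python3 look.py w24
python3 - <<'E'
from h import *
p,d,s=load('w24');P=cloud('wrist',d,s);H=P[...,2]
m=((H>.015)&(H<.025)).astype(np.uint8); m[:,:225]=0;m[:,335:]=0
c=circ('w24',(210,220,140,140),m,.02); now(); plan(c,.005,-64.3)
E
```

```text
t=23.35 tcp [ 0.6183 -0.2206  0.0102] zaxis ang -64.3 xax [-0.9  -0.43 -0.  ] y [ 0.002 -0.001 -1.   ] q [-0.5   0.5   1.74 -0.    0.9   0.63] F [ 0.7 -0.7  0.1] open 60.1 mm
[-0.08191873 -0.14317518  0.00176366]
bbox (233, 253, 90, 81) lsq [ 0.6184 -0.2216] D 38.7 mec 618.5 -222.0 D 39.8
t=23.40 tcp [ 0.6188 -0.2207  0.0108] zaxis ang -64.3 xax [-0.9  -0.43 -0.  ] y [ 0.003 -0.002 -1.   ] q [-0.5   0.5   1.74 -0.    0.9   0.63] F [-0.1 -0.3 -0.2] open 60.2 mm
t [0.08 0.58 0.07] a [-0.17  0.01 -0.12] rows 0.1
```

View pics/w24.png

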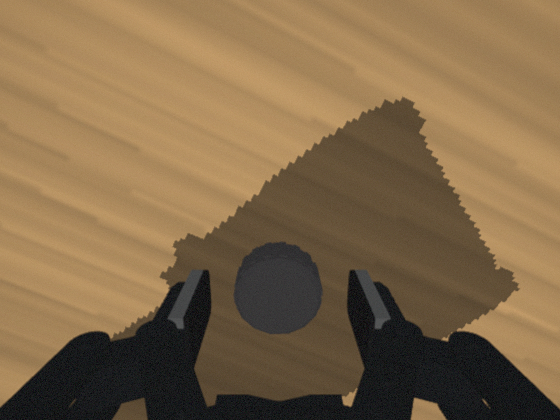

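Call:
play_rows:
  steps:
    - {"claw": 6, "tx": 0.05, "ty": 0.4, "tz": -0.05, "ax": 0, "ay": 0, "az": 0}
    - {"claw": 6, "tx": 0.05, "ty": 0.4, "tz": -0.05, "ax": 0, "ay": 0, "az": 0}
    - {"claw": 3.2, "tx": 0.05, "ty": 0.4, "tz": -0.05, "ax": 0, "ay": 0, "az": 0}
    - {"claw": 3.2, "tx": 0.05, "ty": 0.4, "tz": -0.05, "ax": 0, "ay": 0, "az": 0}
    - {"claw": 3.2, "tx": 0.05, "ty": 0.4, "tz": -0.05, "ax": 0, "ay": 0, "az": 0}
    - {"claw": 3.2, "tx": 0.05, "ty": 0.4, "tz": -0.05, "ax": 0, "ay": 0, "az": 0}
    - {"claw": 3.2, "tx": 0.05, "ty": 0.4, "tz": -0.05, "ax": 0, "ay": 0, "az": 0}
    - {"claw": 3.2, "tx": 0.05, "ty": 0.4, "tz": -0.05, "ax": 0, "ay": 0, "az": 0}
  grip_force: 40

```text
time: 24.07
eef_pos: [0.6176, -0.2195, 0.0053]
tcp_rot: [0.157, -0.689, 0.69, -0.158]
contact_force: [0.1, 0.5, 4.2]
opening: 0.412
```

```bash
python3 -c "
from h import *
now();plan((.4158,-.3213),0.15,-64.3)"
```

```text
t=24.07 tcp [ 0.6176 -0.2195  0.0053] zaxis ang -64.3 xax [-0.9  -0.43 -0.  ] y [ 0.001 -0.001 -1.   ] q [-0.5   0.5   1.74  0.    0.89  0.63] F [0.1 0.5 4.2] open 35.2 mm
t [ 22.59 -14.48   0.41] a [-0.05  0.05 -0.04] rows 6.4
```

Gripped, with TCP 5.3 mm above the cap's underside. I'll lift and carry it to the valve.

Call:
play_rows:
  steps:
    - {"claw": 3.2, "tx": 0, "ty": -2, "tz": 0, "ax": 0, "ay": 0, "az": 0}
    - {"claw": 3.2, "tx": 0, "ty": -6, "tz": 0, "ax": 0, "ay": 0, "az": 0}
    - {"claw": 3.2, "tx": 0, "ty": -10, "tz": 0, "ax": 0, "ay": 0, "az": 0}
    - {"claw": 3.2, "tx": 2, "ty": -13, "tz": 0, "ax": 0, "ay": 0, "az": 0}
    - {"claw": 3.2, "tx": 5, "ty": -15, "tz": 0.1, "ax": 0, "ay": 0, "az": 0}
    - {"claw": 3.2, "tx": 9, "ty": -15, "tz": 0.2, "ax": 0, "ay": 0, "az": 0}
    - {"claw": 3.2, "tx": 13, "ty": -15, "tz": 0.3, "ax": 0, "ay": 0, "az": 0}
    - {"claw": 3.2, "tx": 17, "ty": -15, "tz": 0.4, "ax": 0, "ay": 0, "az": 0}
    - {"claw": 3.2, "tx": 20, "ty": -15, "tz": 0.4, "ax": 0, "ay": 0, "az": 0}
    - {"claw": 3.2, "tx": 22, "ty": -15, "tz": 0.4, "ax": 0, "ay": 0, "az": 0}
    - {"claw": 3.2, "tx": 22, "ty": -15, "tz": 0.4, "ax": 0, "ay": 0, "az": 0}
    - {"claw": 3.2, "tx": 22, "ty": -15, "tz": 0.4, "ax": 0, "ay": 0, "az": 0}

```text
time: 25.07
eef_pos: [0.4199, -0.3186, 0.154]
tcp_rot: [-0.157, 0.69, -0.689, 0.157]
contact_force: [-0.4, -0.3, -0.0]
opening: 0.419
```

```bash
python3 look.py w25
python3 - <<'E'
from h import *
p,d,s=load('w25');P=cloud('wrist',d,s);H=P[...,2];z=s['eef_pos'][2]
m=((H>z+.010)&(H<z+.02)).astype(np.uint8); m[:,:228]=0;m[:,332:]=0
c=circ('w25',(210,220,140,140),m,z+.0147); Rm=R.from_quat(s['tcp_rot']).as_matrix();print('cap-tcp tool mm',(Rm.T@np.r_[c-s['eef_pos'][:2],0]*1000).round(1))
plan((.4158,-.3213),0.12,-64.3)
E
```

```text
t=25.07 tcp [ 0.4199 -0.3186  0.154 ] zaxis ang -64.4 xax [-0.9  -0.43 -0.  ] y [-0.     0.001 -1.   ] q [-0.84  0.04  2.01  0.    1.1   0.28] F [-0.4 -0.3 -0. ] open 35.8 mm
[-0.08191813 -0.14318197  0.0017616 ]
bbox (228, 257, 104, 83) lsq [ 0.4213 -0.3201] D 44.3 mec 421.9 -319.7 D 48.4
cap-tcp tool mm [-0.6 -0.   1.9]
t [0.57 3.42 0.06] a [ 0.03 -0.01 -0.02] rows 0.8
```

View pics/w25.png

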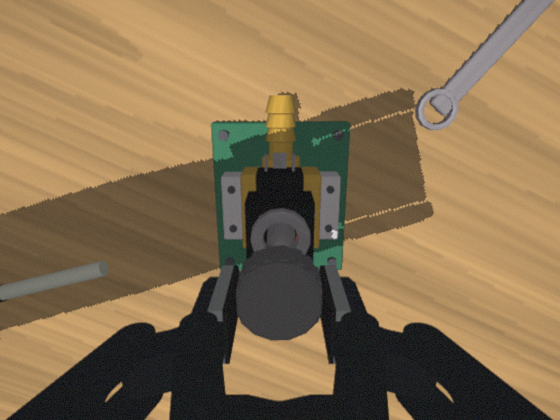

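Call:
play_rows:
  steps:
    - {"claw": 3.2, "tx": 0.5, "ty": 2, "tz": 0, "ax": 0, "ay": 0, "az": 0}
    - {"claw": 3.2, "tx": 0.5, "ty": 3.6, "tz": 0, "ax": 0, "ay": 0, "az": 0}
    - {"claw": 3.2, "tx": 0.5, "ty": 3.6, "tz": 0, "ax": 0, "ay": 0, "az": 0}
    - {"claw": 3.2, "tx": 0.5, "ty": 3.6, "tz": 0, "ax": 0, "ay": 0, "az": 0}
    - {"claw": 3.2, "tx": 0.5, "ty": 3.6, "tz": 0, "ax": 0, "ay": 0, "az": 0}
    - {"claw": 3.2, "tx": 0.5, "ty": 3.6, "tz": 0, "ax": 0, "ay": 0, "az": 0}

```text
time: 25.62
eef_pos: [0.4172, -0.321, 0.1197]
tcp_rot: [0.157, -0.689, 0.69, -0.158]
contact_force: [0.0, -0.3, -0.4]
opening: 0.418
```

```bash
python3 -c "
from h import *
now();plan((.4158,-.3213),0.0973,-64.3)"
```

```text
t=25.62 tcp [ 0.4172 -0.321   0.1197] zaxis ang -64.2 xax [-0.9  -0.44 -0.  ] y [ 0.001 -0.002 -1.   ] q [-0.85  0.08  2.03  0.    1.03  0.27] F [ 0.  -0.3 -0.4] open 35.7 mm
t [ 0.15  2.24 -0.04] a [-0.12  0.1  -0.04] rows 0.5
```

Call:
play_rows:
  steps:
    - {"claw": 3.2, "tx": 0.1, "ty": 0.5, "tz": 0, "ax": 0, "ay": 0, "az": 0}
    - {"claw": 3.2, "tx": 0.1, "ty": 0.9, "tz": 0, "ax": 0, "ay": 0, "az": 0}
    - {"claw": 3.2, "tx": 0.1, "ty": 1.2, "tz": 0, "ax": 0, "ay": 0, "az": 0}
    - {"claw": 3.2, "tx": 0.1, "ty": 1.5, "tz": 0, "ax": 0, "ay": 0, "az": 0}
    - {"claw": 3.2, "tx": 0.1, "ty": 1.7, "tz": 0, "ax": 0, "ay": 0, "az": 0}
    - {"claw": 3.2, "tx": 0.1, "ty": 1.7, "tz": 0, "ax": 0, "ay": 0, "az": 0}
    - {"claw": 3.2, "tx": 0.1, "ty": 1.7, "tz": 0, "ax": 0, "ay": 0, "az": 0}

```text
time: 26.2
eef_pos: [0.4151, -0.3211, 0.1013]
tcp_rot: [-0.158, 0.689, -0.689, 0.157]
contact_force: [-0.8, -0.1, 0.7]
opening: 0.418
```

```bash
python3 look.py w26
```

```text
t=26.20 tcp [ 0.4151 -0.3211  0.1013] zaxis ang -64.3 xax [-0.9  -0.43  0.  ] y [-0.  0. -1.] q [-0.85  0.11  2.04  0.    0.99  0.27] F [-0.8 -0.1  0.7] open 35.7 mm
[-0.08191649 -0.14318142  0.00176223]
```

View pics/w26.png

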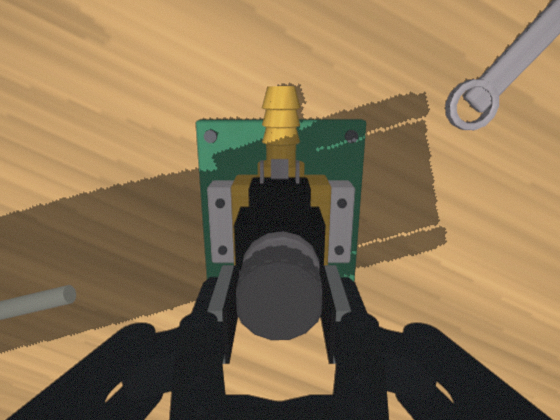

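The cap's underside is at 96 mm, past the stem tip, with no force. The last 4 mm go slowly.

Call:
play_rows:
  steps:
    - {"claw": 3.2, "tx": 0, "ty": 0.2, "tz": 0, "ax": 0, "ay": 0, "az": 0}
    - {"claw": 3.2, "tx": 0, "ty": 0.3, "tz": 0, "ax": 0, "ay": 0, "az": 0}
    - {"claw": 3.2, "tx": 0, "ty": 0.4, "tz": 0, "ax": 0, "ay": 0, "az": 0}
    - {"claw": 3.2, "tx": 0, "ty": 0.45, "tz": 0, "ax": 0, "ay": 0, "az": 0}
    - {"claw": 3.2, "tx": 0, "ty": 0.45, "tz": 0, "ax": 0, "ay": 0, "az": 0}
    - {"claw": 3.2, "tx": 0, "ty": 0.45, "tz": 0, "ax": 0, "ay": 0, "az": 0}

```text
time: 26.75
eef_pos: [0.4153, -0.3212, 0.0973]
tcp_rot: [0.157, -0.689, 0.689, -0.158]
contact_force: [0.1, 0.1, 1.5]
opening: 0.414
```

Contact at 0.0973, as predicted. Release.

Call:
play_rows:
  steps:
    - {"claw": 3.2, "tx": 0, "ty": 0.05, "tz": 0, "ax": 0, "ay": 0, "az": 0}
    - {"claw": 4.2, "tx": 0, "ty": 0.05, "tz": 0, "ax": 0, "ay": 0, "az": 0}
    - {"claw": 5, "tx": 0, "ty": 0.05, "tz": 0, "ax": 0, "ay": 0, "az": 0}
    - {"claw": 6, "tx": 0, "ty": 0.05, "tz": 0, "ax": 0, "ay": 0, "az": 0}
    - {"claw": 6, "tx": 0, "ty": 0.05, "tz": 0, "ax": 0, "ay": 0, "az": 0}
    - {"claw": 6, "tx": 0, "ty": -1, "tz": 0, "ax": 0, "ay": 0, "az": 0}
    - {"claw": 6, "tx": 0, "ty": -4, "tz": 0, "ax": 0, "ay": 0, "az": 0}
    - {"claw": 6, "tx": 0, "ty": -8, "tz": 0, "ax": 0, "ay": 0, "az": 0}
    - {"claw": 6, "tx": 0, "ty": -12, "tz": 0, "ax": 0, "ay": 0, "az": 0}
    - {"claw": 6, "tx": 0, "ty": -12, "tz": 0, "ax": 0, "ay": 0, "az": 0}
    - {"claw": 6, "tx": 0, "ty": -12, "tz": 0, "ax": 0, "ay": 0, "az": 0}
    - {"claw": 6, "tx": 0, "ty": -12, "tz": 0, "ax": 0, "ay": 0, "az": 0}

```text
time: 27.75
eef_pos: [0.4152, -0.321, 0.2174]
tcp_rot: [0.157, -0.689, 0.69, -0.158]
contact_force: [-0.4, 1.3, -0.8]
opening: 0.703
```

```bash
python3 look.py w27
python3 - <<'E'
from h import *
p,d,s=load('w27');P=cloud('wrist',d,s);H=P[...,2]
B=np.zeros(H.shape,bool);B[120:260,200:360]=1
m=B&(H>.106)&(H<.118); A=P[m]
print(m.sum(),'cap z',np.percentile(H[m],[10,50,90]).round(4),A.mean(0).round(4),'tilt',np.linalg.lstsq(np.c_[A[:,:2]-A[:,:2].mean(0),np.ones(len(A))],A[:,2],rcond=None)[0].round(3))
circ('w27',(200,120,160,140),m.astype(np.uint8),.112)
m=B&(H>.080)&(H<.087); print('coil z',np.percentile(H[m],[10,50,90]).round(4))
q,dd=cams.read_camera('side'); cv2.imwrite('pics/side1.png',q); cv2.imwrite('pics/s1c.png',cv2.resize(q[240:340,220:340],None,fx=5,fy=5,interpolation=cv2.INTER_CUBIC))
q,dd=cams.read_camera('top'); cv2.imwrite('pics/top1.png',q)
E
```

```text
t=27.75 tcp [ 0.4152 -0.321   0.2174] zaxis ang -64.3 xax [-0.9  -0.43 -0.  ] y [ 0.    -0.001 -1.   ] q [-0.85 -0.04  1.96 -0.    1.22  0.27] F [-0.4  1.3 -0.8] open 60.0 mm
[-0.08191604 -0.14318483  0.00176122]
2037 cap z [0.1108 0.1123 0.1133] [ 0.4156 -0.3224  0.1121] tilt [-0.03  -0.013  0.112]
bbox (253, 185, 53, 50) lsq [ 0.4153 -0.3225] D 38.6 mec 415.2 -322.4 D 39.2
coil z [0.0803 0.0835 0.0852]
```

View pics/w27.png

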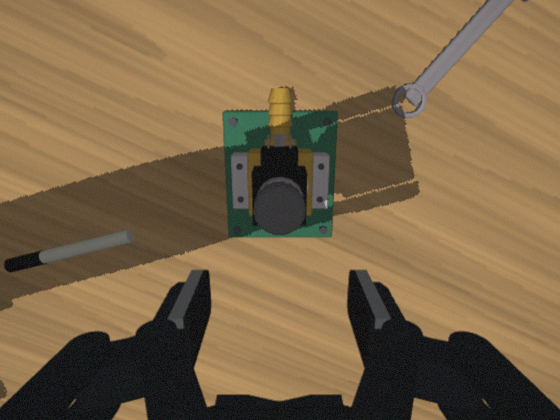

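View pics/s1c.png

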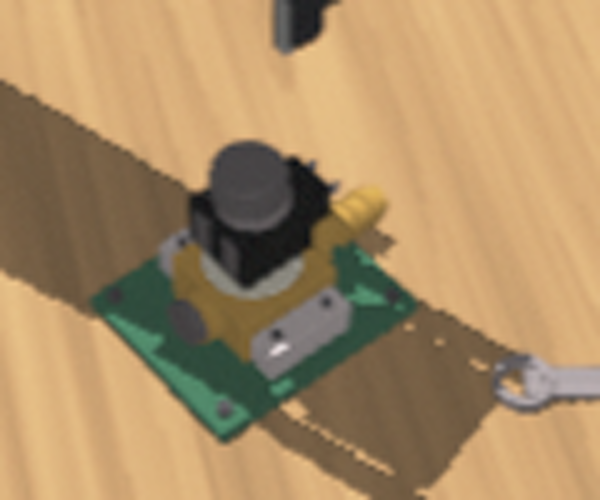

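View pics/top1.png

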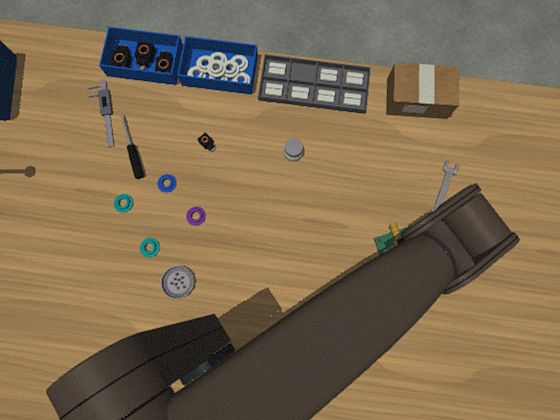

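The stack is level: cap top at 112.3 mm (112 expected), coil top at about 84 mm, and the plug along the hose tail. The bystanders in view haven't moved. Handing in.

```bash
python3 -c "
from plant import ctrl
print(ctrl.sign_off())"
```

```text
the job is handed in; nothing more can be done
None
```

The valve is assembled and handed in at about 28 s of the 112 s allowed. The stem carries the white base ring (flange down), then the large coil, the steel washer and the cap. I lowered each piece to contact before letting go.

**Heights above the table:**

| Surface | Measured | Expected |
|---|---|---|
| Ring flange | 46.3 mm | 46 mm |
| Ring collar | 54.1 mm | 54 mm |
| Coil top | 84.3 mm | 84 mm |
| Washer top | 92.3 mm | 92 mm |
| Cap top | 112.3 mm | 112 mm |

- **Alignment:** the coil's plug points along the hose tail, at 25.4° against 25.7°. The side view shows the stack standing straight.
- **Forces:** no contact force I read went above about 7 N.
- **Bystanders:** the small coil, jar, screwdriver and visible part of the spanner sit where they started in the last top view. The arm hid the rest of the spanner, and I did not go near it.

**Checks that disagreed:**
- **Camera calibration:** the wrist camera's stated calibration shifted by 2–3 mm partway through, and a piece held in the jaws measured up to 1.8 mm off centre. I corrected for this using the stem and the held pieces in the same picture.
- **Apparent tilt:** the depth readings showed the coil and cap tops tilted by about 1.7°. I took that as measurement error, since both surfaces showed almost the same tilt and the heights matched.

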